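# Clear the loader, pile the sample plates, open the gate

## Robot

A 6-joint arm with a two-finger parallel gripper is mounted at the origin on the work surface. World frame = base frame: x ahead of the robot, y to its left, z up, the work surface at z = 0. Lengths are in mm, angles in rad, forces in N, time in s.
With the tool pointing down it reaches from about 300 to 775 mm from the base axis. Payload 14.6 kg.
Tool frame: the origin (TCP) lies at the very end of the fingers, on their centre line; the grasp point (between the pads) lies 19 mm behind it; z points along the fingers, y is the line along which they close (so a half turn about z gives the same grasp; the last joint's range is limited). The gripper opens to 94 mm and grips with 3 to 60 N. Pads are 16 mm wide; open, the fingers measure 119 mm over their backs; the gripper's body (75 mm by 177 mm) begins 78 mm behind the grasp point.
Start: joints at [-1.401, 0.3, 1.521, -0, 1.321, -0.067], TCP at [129.02, -534.643, 168.046] pointing down, gripper open.
Joint ranges: [-3.03, 3.03], [-0.79, 2.21], [0.23, 2.52], [-1.04, 4.18], [0, 3.07], [-2.55, 2.55]. Speed limits (rad/s): [2.22, 2.22, 2.57, 3.14, 3.14, 3.14].

## Interface

Orientations are given as [roll, pitch, yaw] about the fixed x, y, z axes, in that order (R = Rz(yaw) Ry(pitch) Rx(roll)).
In Python, from cell import manip gives the robot as it stands.
- The arm moves only by the tool servo_tool, never from a script. Its argument "rows" is a list of rows, each a list of 7 numbers: the turn, a rotation vector about the world's x, y, z in degrees, then the shift along the world's x, y, z in mm, then the closure, from 0 (fully open) to 1 (shut). In form: [[rx, ry, rz, dx, dy, dz, fingers], ...]. A call has 1 to 20 rows; each row shifts and turns the commanded pose from where the row before left it; what a row does not reach is not made up. A row lasts 1/8 s, in which the tool goes at most 62.5 mm and 10.7 degrees, less where a joint would pass 70% of its speed; a pose out of reach is approached as far as the arm can. A call with a gripper value outside its range is refused whole. The fingers move at their own pace and stop on an object; "grip_force" is the grip in N (left out, the last holds). Time passes only in rows, so rows that do not move let the fingers close. It gives the time, the measured TCP pose, the force, the opening and the grip force at its end, in the units of the state.
- manip.read_state(): the state, without advancing time (a new reading comes with each control period).
- manip.camera(name): name is "scene" or "top" or "wrist"; returns the picture (420x560x3 uint8, red, green, blue); there is no depth.
- manip.camera_info(name): a dict with "fx", "fy", "cx", "cy" (pixels), "position" and "rotation" of the camera in the world; the wrist camera has in their place "T_tool_cam" (4x4, takes a point from camera to tool coordinates, whose origin is the TCP and whose axes are the flange's). Camera axes: x right, y down, z forward; pixel columns grow to the right and rows downward; lengths in mm; the calibration is good to about 2 mm. A picture is of the moment at which its call begins: read the wrist's pose just before it. camera_info takes no time and is no camera call.
- manip.sign_off(): hands the job in; it is judged then, once.
The state is a dict: "clock": time; "joints": joint angles; "qd": joint speeds; "effort": joint torques, N m; "eef_pos": TCP position; "eef_rot": TCP orientation; "wrist_force": force on the tool from outside, world axes, zero at the start; "moment": the same for the moment, N m; "finger_gap": finger opening in mm; "finger_force": force on a finger pad.
Only numpy, scipy, OpenCV 4.12 (cv2) and the standard library are available. Lean on these libraries where they do the work, as an engineer would, in place of code of your own. Each camera call takes 0.05 s, during which the arm holds its last target. There are 200 camera calls.

## Task

Get the autosampler's plate loader ready: first push its sliding gate fully down, then, with the gate closed, clear all the broken plastic lugs off the loading stage into the waste bin, and after that stack all the sample plates flat into one square pile with flush edges on the outline drawn on the stage. Only when the pile is complete raise the gate all the way up and leave it there; do not knock over or shove the other things on the bench.

Things in the scene. Friction and masses are not known exactly. Their poses are not given: they have to be found in the camera images.
- loader: sample-plate loader, fixed to the bench (place and yaw vary): an aluminium stage (top 6 mm above the bench) before a low dark tunnel (roof 101 mm high) shut by a sliding gate. Origin: on the bench under the middle of the plate outline drawn on the stage; x points to the gate, y left along it, z up. Stage: x -75..120, y -95..95 mm. Gate at x = 130 mm between posts at y = +-90 mm, 170 mm high
- dock (a point): the middle of the plate outline (112 x 58 mm, black lines, long side along the loader's y) on the stage's top surface; the pile belongs here
- gate (a joint): how far the gate is raised, m: 0 fully closed (down), 0.090 fully raised (stop). It is a 0.4 kg panel with stiff guides (7 N of friction): it stays wherever it is left; raising takes about 11 N, lowering about 3 N
- gate_handle (a point): centre of the gate's handle, a grey bar along the loader's y (90 mm long, 16 mm thick in x, 14 mm tall) on top of the gate, 137 mm above the bench when closed; free to be pinched from above across its thickness. Below the bar only the 8 mm thick gate
- bin: grey waste bin, 160 x 160 mm, 85 mm tall, 5 mm walls, open top, fixed to the bench (place and yaw vary). Origin: centre of its underside; x and y along its sides
- plate0: a flat ivory sample plate, 110 (x) x 56 (y) x 12 (z) mm, about 80 g, 10 dark wells on one face (either face may be up in the pile). Origin: centre of its underside. All alike; 3 to 5 are present, lying apart on the bench
- plate1: a flat ivory sample plate, 110 (x) x 56 (y) x 12 (z) mm, about 80 g, 10 dark wells on one face (either face may be up in the pile). Origin: centre of its underside. All alike; 3 to 5 are present, lying apart on the bench
- plate2: a flat ivory sample plate, 110 (x) x 56 (y) x 12 (z) mm, about 80 g, 10 dark wells on one face (either face may be up in the pile). Origin: centre of its underside. All alike; 3 to 5 are present, lying apart on the bench
- plate3: a flat ivory sample plate, 110 (x) x 56 (y) x 12 (z) mm, about 80 g, 10 dark wells on one face (either face may be up in the pile). Origin: centre of its underside. All alike; 3 to 5 are present, lying apart on the bench
- plate4: a flat ivory sample plate, 110 (x) x 56 (y) x 12 (z) mm, about 80 g, 10 dark wells on one face (either face may be up in the pile). Origin: centre of its underside. All alike; 3 to 5 are present, lying apart on the bench
- lug0: debris: a chunky snapped-off dark grey plastic transport lug most with a step on top, at most 40 (x) x 28 (y, the same all over) x 28 (z) mm, 20 g. Origin: centre of its underside. 3 or 4 are present, lying on the loading stage
- lug1: debris: a chunky snapped-off dark grey plastic transport lug most with a step on top, at most 40 (x) x 28 (y, the same all over) x 28 (z) mm, 20 g. Origin: centre of its underside. 3 or 4 are present, lying on the loading stage
- lug2: debris: a chunky snapped-off dark grey plastic transport lug most with a step on top, at most 40 (x) x 28 (y, the same all over) x 28 (z) mm, 20 g. Origin: centre of its underside. 3 or 4 are present, lying on the loading stage
- lug3: debris: a chunky snapped-off dark grey plastic transport lug most with a step on top, at most 40 (x) x 28 (y, the same all over) x 28 (z) mm, 20 g. Origin: centre of its underside. 3 or 4 are present, lying on the loading stage
- cap: bystander, not to be disturbed: a blue bottle screw cap, 52 mm across, 25 mm tall; origin: centre of its underside
- vial: bystander, not to be disturbed: a small capped jar, 28 mm across, 45 mm tall; origin: centre of its underside
- tape: bystander, not to be disturbed: a white roll (ring) 64 mm across, 18 mm tall; origin: centre of its underside
- beaker: bystander, not to be disturbed: a glass beaker 64 mm across, 85 mm tall; origin: centre of its underside

How it is judged:
By the outcome, as a careful person would: the job done as asked, in the order asked, and still so for the second after the job is handed in, with the robot touching nothing.
Of plate0, plate1, plate2, plate3, plate4 only 3 to 5 are there at a start; the rules pass over those that are not, and their reading is None.
Of lug0, lug1, lug2, lug3 only 3 to 4 are there at a start; the rules pass over those that are not, and their reading is None.
At some moment in a run one of lug0, lug1, lug2, lug3 may be knocked a few centimetres aside while the robot is not near it.
Once in a run the grip may slacken for a moment while it holds something.
It also fails if it takes over 210 s, if anything falls off the work surface, if the arm or the gripper's body presses on something with over 40 N, if the wrist force passes 120 N, or if a joint passes its speed limit or range.

## Working session

There is one attempt and no reset: what is moved stays moved. The work goes in short steps, Python scripts to look and compute and a tool call to move; the robot and the scene stay as the last step left them, time stands still between calls to the robot, and variables do not carry over. Pictures are saved under pics/ and viewed, at most 14 in all, crops included, and the job is handed in when it is done.

Besides the shell and the picture viewer there is one more tool, called after ">>>" in YAML: its name, and indented under it one key for each argument. servo_tool: Moves the arm, as the interface text tells. Its arguments: {"type":"object","properties":{"rows":{"type":"array","items":{"type":"array","items":{"type":"number"}}},"grip_force":{"type":"number"}},"required":["rows"]}

```bash
ls; mkdir -p pics; python3 - <<'E'
from cell import manip
import cv2
for n in ("top","scene"):
    im=manip.camera(n); cv2.imwrite(f"pics/{n}0.png",im[:,:,::-1])
    print(n,manip.camera_info(n))
print(manip.camera_info("wrist")); print(manip.read_state())
E
```

```text
pics
top {'fx': 482.76838656767046, 'fy': 482.76838656767046, 'cx': 277.0755183553152, 'cy': 212.33570382110284, 'position': array([ 381.24064831,   17.36819409, 1495.49427732]), 'rotation': array([-3.04754933e+00, -2.53548312e-03, -1.59246735e+00])}
scene {'fx': 439.2677355134105, 'fy': 439.2677355134105, 'cx': 286.11808194977004, 'cy': 208.26486423238444, 'position': array([ 936.92606892, -378.8519019 , 1028.59757904]), 'rotation': array([-2.55992507,  0.00522302,  0.82550845])}
{'fx': 359.0081958087918, 'fy': 359.0081958087918, 'cx': 277.69358490261686, 'cy': 209.09125635584053, 'T_tool_cam': array([[-9.52751656e-04, -9.65091200e-01, -2.61912328e-01,
         7.63701190e+01],
       [ 9.99999507e-01, -9.92787395e-04,  2.05381397e-05,
         8.56694228e-01],
       [-2.79844436e-04, -2.61912179e-01,  9.65091670e-01,
        -2.16693671e+02],
       [ 0.00000000e+00,  0.00000000e+00,  0.00000000e+00,
         1.00000000e+00]])}
{'clock': 0.1, 'joints': array([-1.40061417e+00,  3.00409305e-01,  1.52151629e+00, -1.62997696e-05,
        1.32069973e+00, -6.66050624e-02]), 'qd': array([ 0.00061531, -0.00029867, -0.00169735,  0.00020232, -0.00016435,
       -0.00026933]), 'effort': array([ 9.56664808e-04, -5.32643723e+01, -3.53283799e+01,  7.09592854e-02,
        2.35332007e-02, -3.94556946e-05]), 'eef_pos': array([ 128.96263619, -534.38528822,  167.54765396]), 'eef_rot': array([-3.14056123e+00, -5.29765140e-05,  2.36791239e-01]), 'wrist_force': array([-0.46294492, -0.94157439,  0.95452625]), 'moment': array([ 0.00753488, -0.04406164, -0.08441632]), 'finger_force': 0.0, 'finger_gap': 94.36716442862351}
```

View pics/top0.png

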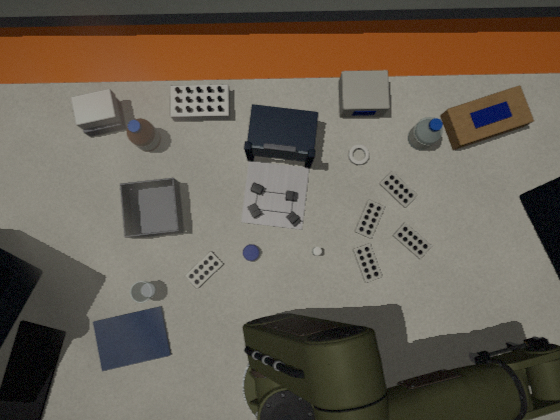

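View pics/scene0.png

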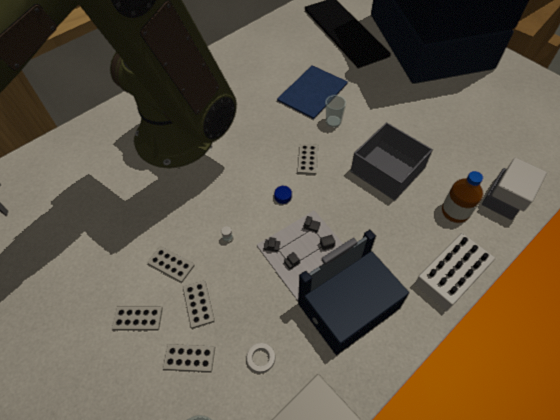

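The top view shows 5 plates (centres near (205,269), (370,218), (398,189), (411,240) and (368,262)). There are 4 lugs at about (257,188), (292,196), (254,211) and (293,218), the gate near (282,155) and the bin near (152,207). In the scene view the gate stands partly raised. Next I'll get rough positions from the top view.

```bash
cat > h.py <<'E'
import numpy as np, cv2
from scipy.spatial.transform import Rotation as R
from cell import manip
def cam(n, st=None):
    """returns K params, position, R(world<-cam)"""
    i=manip.camera_info(n)
    if n=="wrist":
        st=st or manip.read_state(); T=i["T_tool_cam"]
        Rt=R.from_euler("xyz",st["eef_rot"]).as_matrix()
        return i, st["eef_pos"]+Rt@T[:3,3], Rt@T[:3,:3]
    return i, i["position"], R.from_euler("xyz",i["rotation"]).as_matrix()
def ray(c,uv,z):
    i,p,Rm=c; uv=np.atleast_2d(np.asarray(uv,float))
    d=np.c_[(uv[:,0]-i["cx"])/i["fx"],(uv[:,1]-i["cy"])/i["fy"],np.ones(len(uv))]@Rm.T
    return p+d*((z-p[2])/d[:,2])[:,None]
def proj(c,X):
    i,p,Rm=c; q=(np.atleast_2d(X)-p)@Rm
    return np.c_[i["fx"]*q[:,0]/q[:,2]+i["cx"], i["fy"]*q[:,1]/q[:,2]+i["cy"]]
def snap(n,name=None):
    st=manip.read_state(); c=cam(n,st); im=manip.camera(n)[:,:,::-1].copy()
    if name: cv2.imwrite(f"pics/{name}.png",im)
    return im,c
def dots(g,thr,amin,amax):
    """dark blobs: centres, areas, minAreaRects"""
    cs,_=cv2.findContours((g<thr).astype(np.uint8),cv2.RETR_EXTERNAL,cv2.CHAIN_APPROX_NONE)
    return [(cv2.minAreaRect(k),cv2.contourArea(k)) for k in cs if amin<=cv2.contourArea(k)<=amax]
E
python3 - <<'E'
from h import *
np.set_printoptions(precision=1,suppress=True)
c=cam("top"); im=cv2.imread("pics/top0.png")
for n,uv,z in [("outline lugs",[(257,188),(292,196),(254,211),(293,218)],20),("plates",[(205,269),(370,218),(398,189),(411,240),(368,262)],12),
 ("cap,vial,beaker,tape",[(251,253),(318,251),(148,290),(359,155)],20),("bin rim corners",[(121,180),(178,177),(186,235),(125,238)],85),("roof/posts",[(252,105),(318,110),(250,150),(311,157)],101),("stage corners",[(243,226),(301,229)],6)]:
    print(n,ray(c,uv,z)[:,:2].tolist())
print(cam("top")[2])
crop=cv2.resize(im[90:290,110:440],None,fx=2.4,fy=2.4,interpolation=cv2.INTER_CUBIC); cv2.imwrite("pics/crop.png",crop)
E
```

```text
outline lugs [[596.9975606656704, 70.88210934467232], [569.8380466136127, -36.43937405303392], [525.9348557066453, 81.35618869686229], [501.80764863802005, -37.835161570782596]]
plates [[352.1225376501068, 234.23469548163501], [497.3637428911257, -275.61754742410534], [585.7189520499021, -366.1033825905855], [426.89036259576017, -398.9115019473306], [362.5647937365789, -264.1325797102321]]
cap,vial,beaker,tape [[397.6453449037557, 92.69684310988697], [399.29967190413794, -111.51351710479658], [292.9710148125397, 405.69613403323984], [693.6799749769647, -247.66624590738132]]
bin rim corners [[619.8616864715167, 469.28715851727577], [625.2459773468944, 301.19187281234326], [453.40697070507656, 278.26003181868975], [448.4861193707099, 456.1477418574833]]
roof/posts [[833.641269619369, 78.3454253263791], [814.3786803517546, -116.77131108509597], [698.1998447936544, 86.49369926401933], [673.5471379136327, -92.04875177982196]]
stage corners [[481.4712139233215, 116.74409271224445], [468.335478770538, -62.225809382630445]]
[[-0.  -1.   0.1]
 [-1.   0.  -0. ]
 [ 0.  -0.1 -1. ]]
```

View pics/crop.png

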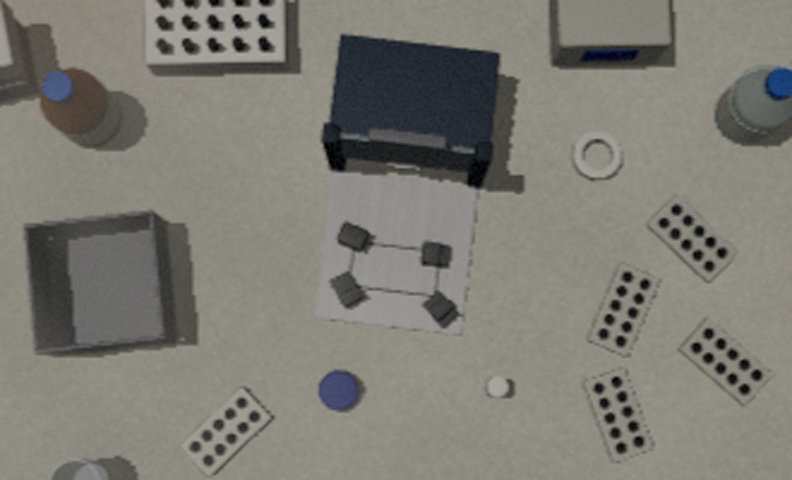

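The crop shows the outline centre at about crop pixel (395,268), which maps to world (550,18) with loader yaw around -0.1. The lugs sit on the corners of the outline. Moving over the loader for a close look with the wrist camera.

>>> servo_tool:
  rows:
    - [0,0,0,0,0,60,0.3]
    - [0,0,5,30,40,60,0.3]
    - [0,0,5,34,41,10,0.3]
    - [0,0,5,34,41,0,0.3]
    - [0,0,5,34,41,0,0.3]
    - [0,0,5,34,41,0,0.3]
    - [0,0,5,34,41,0,0.3]
    - [0,0,5,34,41,0,0.3]
    - [0,0,5,34,41,0,0.3]
    - [0,0,5,34,41,0,0.3]
    - [0,0,5,34,41,0,0.3]
    - [0,0,5,34,41,0,0.3]
    - [0,0,5,34,41,0,0.3]
    - [0,0,5,34,41,0,0.3]
    - [0,0,5,34,41,0,0.3]
    - [0,0,0,0,0,0,0.3]

```text
clock: 2.1
eef_pos: [595.9, 32.9, 284.3]
eef_rot: [-3.139, 0.0, 1.463]
wrist_force: [0.4, -1.0, -1.0]
finger_gap: 65.9
finger_force: 0.0
```

```bash
python3 - <<'E'
from h import *
s=manip.read_state(); print(s["clock"],s["eef_pos"],s["eef_rot"])
snap("wrist","w1")
E
```

```text
2.1 [595.88013084  32.87298632 284.25496896] [-3.13892726e+00  5.73099969e-05  1.46279795e+00]
```

View pics/w1.png

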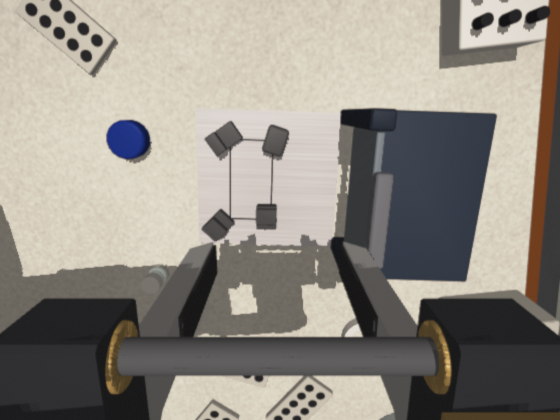

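The wrist view shows the outline clearly, with lines at u≈231 and 272 and v≈139 and 218. The handle bar runs from (382,173) to (376,265).

```bash
cat >> h.py <<'E'
def linefit(g,c,z,p,q,w=6):
    """sub-pixel dark line between pixels p,q -> world points on plane z (min in a strip of half width w)"""
    p,q=np.array(p,float),np.array(q,float); n=int(np.hypot(*(q-p)))+1
    t=(q-p)/np.hypot(*(q-p)); nn=np.array([-t[1],t[0]]); s=np.arange(-w,w+.1,.25)
    out=[]
    for a in np.linspace(0,1,n):
        pt=p+a*(q-p)+s[:,None]*nn
        v=cv2.remap(g.astype(np.float32),pt[:,0].astype(np.float32)[None],pt[:,1].astype(np.float32)[None],cv2.INTER_LINEAR)[0]
        d=np.clip(np.median(v)-12-v,0,None)
        if d.sum()>0: out.append(p+a*(q-p)+(d@s/d.sum())*nn)
    X=ray(c,out,z)[:,:2]; vx,vy,x0,y0=cv2.fitLine(X.astype(np.float32),cv2.DIST_HUBER,0,.1,.1).ravel()
    return np.array([x0,y0]),np.array([vx,vy]),np.array(out)
def meet(a,b):
    k=np.linalg.solve(np.c_[a[1],-b[1]],b[0]-a[0]); return a[0]+k[0]*a[1]
E
cat > m1.py <<'E'
from h import *
np.set_printoptions(precision=2,suppress=True)
s=dict(eef_pos=np.array([595.88,32.87,284.25]),eef_rot=np.array([-3.13893,0,1.46280]))
c=cam("wrist",s); im=cv2.imread("pics/w1.png"); g=im.min(2)
L={k:linefit(g,c,6,*v) for k,v in dict(l=((231,160),(231,205)),r=((272,165),(272,200)),t=((245,139),(262,140)),b=((236,218),(252,218))).items()}
for k,v in L.items(): print(k,v[0],np.degrees(np.arctan2(v[1][1],v[1][0])))
P=np.array([meet(L[a],L[b]) for a,b in ("lt","rt","rb","lb")]); print(P,[np.hypot(*(P[i]-P[i-1])) for i in range(4)]); C=P.mean(0); print("dock",C)
d=P[0]+P[1]-P[2]-P[3]; yaw=np.arctan2(d[1],d[0])-np.pi/2; print("yaw",yaw,np.degrees(yaw))
# handle: bar end corners, for several heights -> loader coordinates
ex=np.array([np.cos(yaw),np.sin(yaw)]); ey=np.array([-ex[1],ex[0]])
for z in (144,160,175,190,210,234):
    h=ray(c,[(374,173),(391,173),(371,265)],z)[:,:2]-C; print(z,np.c_[h@ex,h@ey].ravel())
E
python3 m1.py; python3 - <<'E'
import cv2; im=cv2.imread("pics/w1.png")
cv2.imwrite("pics/w1c.png",cv2.resize(im[100:290,190:440],None,fx=3,fy=3,interpolation=cv2.INTER_CUBIC))
E
```

```text
l [524.71   5.88] 81.75202
r [584.18  10.53] 81.61894
t [568.74  74.69] -9.111938
b [539.3  -34.29] -7.752634
[[535.46  80.02]
 [593.06  70.79]
 [576.82 -39.4 ]
 [519.28 -31.56]] [np.float32(112.75289), np.float32(58.334335), np.float32(111.37157), np.float32(58.071194)]
dock [556.16  19.96]
yaw -0.14510798 -8.3140745
144 [133.47  37.95 150.49  38.57 140.87 -61.63]
160 [129.09  40.46 145.34  41.06 136.16 -54.65]
175 [124.98  42.81 140.52  43.38 131.74 -48.12]
190 [120.87  45.17 135.69  45.71 127.32 -41.58]
210 [115.39  48.31 129.26  48.81 121.42 -32.86]
234 [108.81  52.07 121.54  52.54 114.35 -22.4 ]
```

View pics/w1c.png

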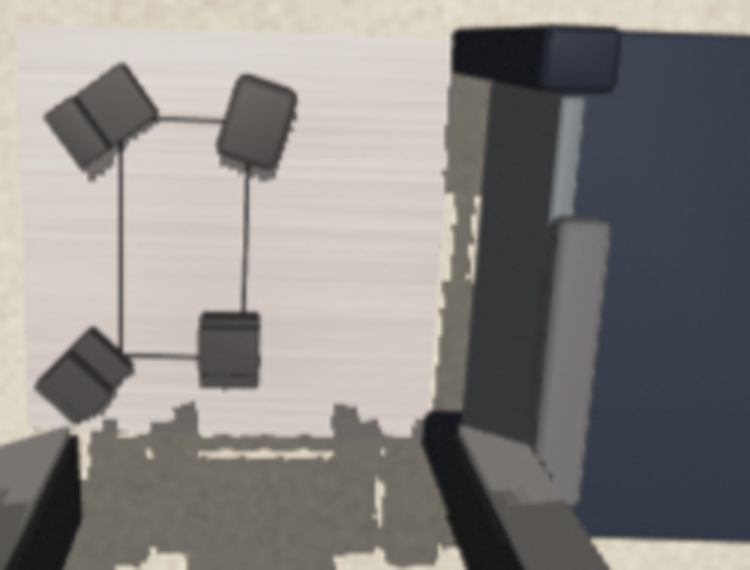

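The outline measures 112×58 mm as specified, so the dock is at (556,20) with loader yaw -8.3°. The bar's top is at z≈184, so the gate is about 40 mm up. I'll push it down with closed fingers.

>>> servo_tool:
  rows:
    - [0,0,-2.1,30,-10,0,1]
    - [0,0,0,30,-10,0,1]
    - [0,0,0,29,-12,-20,1]
    - [0,0,0,0,0,-30,1]
    - [0,0,0,0,0,-10,1]
    - [0,0,0,0,0,0,1]
    - [0,0,0,0,0,0,1]

```text
clock: 3.02
eef_pos: [684.2, -1.8, 228.0]
eef_rot: [3.139, -0.0, 1.422]
wrist_force: [-0.0, -0.4, -0.3]
finger_gap: 1.1
finger_force: 0.0
```

>>> servo_tool:
  rows:
    - [0,0,0,0,2,-20,1]
    - [0,0,0,0,0,-15,1]
    - [0,0,0,0,0,-10,1]
    - [0,0,0,0,0,-10,1]
    - [0,0,0,0,0,-10,1]
    - [0,0,0,0,0,-6,1]
    - [0,0,0,0,0,-6,1]
    - [0,0,0,0,0,-5,1]
    - [0,0,0,0,0,0,1]

```text
clock: 4.15
eef_pos: [684.1, 0.4, 143.7]
eef_rot: [-3.142, -0.0, 1.422]
wrist_force: [0.9, -0.3, 0.5]
finger_gap: 0.5
finger_force: 0.0
```

>>> servo_tool:
  rows:
    - [0,0,0,0,0,-2,1]
    - [0,0,0,0,0,-2,1]
    - [0,0,0,0,0,0,1]

```text
clock: 4.53
eef_pos: [684.2, 0.4, 140.0]
eef_rot: [3.141, -0.0, 1.422]
wrist_force: [-0.0, -0.1, 2.0]
finger_gap: 0.2
finger_force: 0.6
```

>>> servo_tool:
  rows:
    - [0,0,0,0,0,-2,1]
    - [0,0,0,0,0,-2,1]

```text
clock: 4.78
eef_pos: [684.2, 0.4, 136.1]
eef_rot: [3.141, -0.0, 1.422]
wrist_force: [0.0, -0.2, 4.1]
finger_gap: 0.9
finger_force: 1.6
```

```bash
python3 - <<'E'
from h import *
s=manip.read_state(); print(s["eef_pos"],s["wrist_force"])
im,c=snap("wrist"); top,ct=snap("scene")
a=im[130:330,280:480]; b=top[200:350,260:420]
r=lambda x:cv2.resize(x,(400,400),interpolation=cv2.INTER_CUBIC)
cv2.imwrite("pics/g1.png",np.hstack([r(a),r(b)]))
E
```

```text
[6.84150302e+02 3.67667244e-01 1.36070992e+02] [ 0.02763458 -0.20731662  4.08654401]
```

View pics/g1.png

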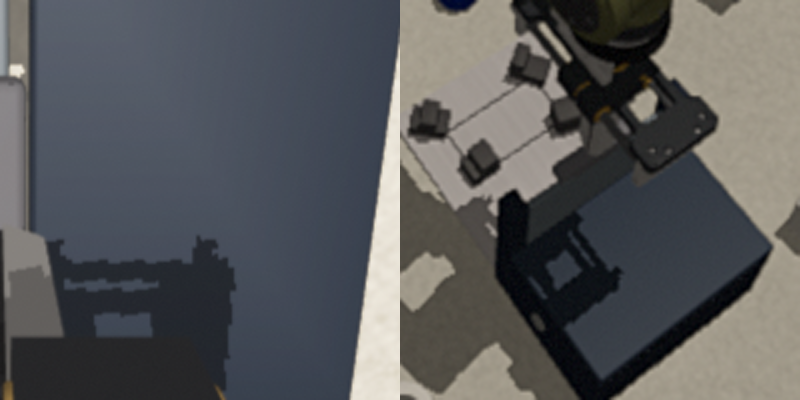

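>>> servo_tool:
  rows:
    - [0,0,0,0,0,10,1]
    - [0,0,0,0,0,30,1]
    - [0,0,0,0,0,50,0.6]
    - [0,0,0,-25,0,50,0.6]
    - [0,0,0,-25,0,0,0.6]
    - [0,0,0,0,0,0,0.6]

```text
clock: 5.62
eef_pos: [633.2, 0.4, 277.7]
eef_rot: [3.14, -0.0, 1.422]
wrist_force: [-0.5, 1.1, -0.6]
finger_gap: 36.1
finger_force: 0.0
```

```bash
python3 - <<'E'
from h import *
s=manip.read_state(); print(s["eef_pos"],s["eef_rot"],s["wrist_force"])
im,c=snap("wrist","w2"); print(manip.read_state()["eef_pos"])
E
```

```text
[6.33217578e+02 3.92465943e-01 2.77685212e+02] [ 3.14013893e+00 -1.14204894e-04  1.42189369e+00] [-0.50538444  1.06866491 -0.64414895]
[6.33787358e+02 4.03097700e-01 2.76856803e+02]
```

View pics/w2.png

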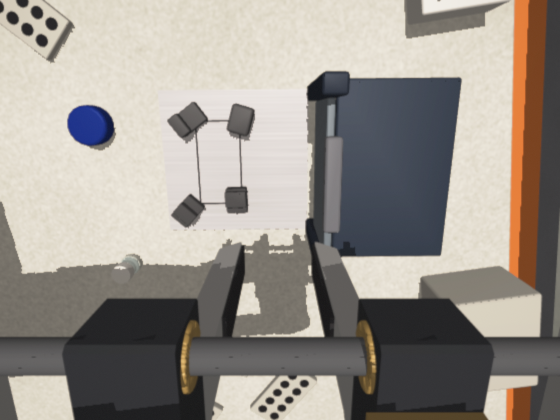

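The bar is fully visible, with its ends near (336,138) and (332,233).

```bash
cat > m2.py <<'E'
from h import *
np.set_printoptions(precision=2,suppress=True)
s=dict(eef_pos=np.array([633.5,.4,277.3]),eef_rot=np.array([3.1401,0,1.4219]))
c=cam("wrist",s); im=cv2.imread("pics/w2.png"); g=im.min(2)
L={k:linefit(g,c,6,*v) for k,v in dict(l=((198,140),(200,195)),r=((241,142),(240,180)),t=((210,121),(224,121)),b=((207,204),(222,204))).items()}
P=np.array([meet(L[a],L[b]) for a,b in ("lt","rt","rb","lb")]); print(P,[np.hypot(*(P[i]-P[i-1])) for i in range(4)]); C=P.mean(0); print("dock",C)
d=P[0]+P[1]-P[2]-P[3]; yaw=np.arctan2(d[1],d[0])-np.pi/2; print("yaw",yaw,np.degrees(yaw))
ex=np.array([np.cos(yaw),np.sin(yaw)]); ey=np.array([-ex[1],ex[0]])
print(im[150,318:350].tolist()); print(im[120,318:350].mean(1).astype(int)); print(im[125:145,335].mean(1).astype(int),im[225:245,332].mean(1).astype(int))
for z in (130,137,144,152,160):
    h=ray(c,[(327.5,138),(342.5,138),(324.5,232),(340,232)],z)[:,:2]-C; print(z,np.c_[h@ex,h@ey].ravel())
E
python3 m2.py
```

```text
[[535.88  79.21]
 [593.39  72.02]
 [577.44 -39.57]
 [520.09 -31.61]] [np.float32(111.94346), np.float32(57.958504), np.float32(112.73034), np.float32(57.90612)]
dock [556.7   20.01]
yaw -0.1417489 -8.1216135
[[63, 61, 59], [63, 61, 59], [62, 60, 58], [63, 61, 59], [63, 61, 59], [61, 59, 58], [60, 60, 60], [71, 70, 71], [103, 101, 104], [121, 120, 123], [135, 134, 138], [141, 139, 142], [141, 139, 142], [140, 138, 142], [138, 137, 141], [137, 136, 139], [137, 135, 138], [135, 133, 137], [134, 132, 135], [133, 131, 135], [132, 130, 134], [132, 129, 133], [127, 125, 128], [116, 114, 117], [98, 94, 94], [94, 85, 80], [94, 83, 75], [94, 82, 75], [94, 83, 75], [94, 83, 75], [94, 83, 75], [94, 83, 75]]
[ 60  60  60  60  61  59  60  61  72 117 149 158 158 154 151 138 100  58
  50  60  78  86  88  88  88  87  88  88  88  88  88  87]
[ 52  51  50  48  47  45  44  44  43  43  54  78 107 125 133 136 137 135
 136 136] [128 127 127 127 127 124 114  86  53  50  50  50  50  51  51  52  52  51
  52  49]
130 [129.65  40.98 144.61  40.85 129.24 -57.88 145.82 -58.03]
137 [128.68  41.48 143.36  41.36 128.28 -55.48 144.54 -55.63]
144 [127.72  41.97 142.11  41.86 127.32 -53.08 143.27 -53.22]
152 [126.62  42.54 140.67  42.43 126.23 -50.34 141.81 -50.48]
160 [125.51  43.11 139.24  43.   125.14 -47.6  140.35 -47.73]
```

```bash
python3 - <<'E'
from h import *
a,ct=snap("scene","s2"); b,_=snap("top","t2")
s0=cv2.imread("pics/scene0.png")
r=lambda x:cv2.resize(x,None,fx=3.2,fy=3.2,interpolation=cv2.INTER_CUBIC)
q=lambda x:r(x[210:310,290:410])
cv2.imwrite("pics/g2.png",np.hstack([q(s0),q(a)]))
E
```

```text
(no output)
```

View pics/g2.png

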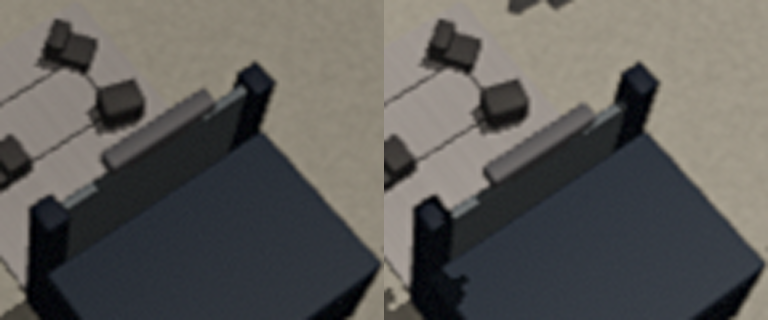

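```bash
python3 - <<'E'
from h import *
np.set_printoptions(precision=1,suppress=True)
C=np.array([556.4,20]);yaw=-.1435;ex=np.array([np.cos(yaw),np.sin(yaw)]); ey=np.array([-ex[1],ex[0]])
W=lambda x,y,z:np.r_[C+x*ex+y*ey,z]
for n in("scene","top"):
  c=cam(n)
  for z in (144,154,164,174,184,194): print(n,z,proj(c,[W(122,45,z),W(138,45,z),W(122,-45,z),W(138,-45,z)]).ravel())
c=cam("scene"); print("post tops 170",proj(c,[W(130,90,170),W(130,-90,170)]),"roof front",proj(c,[W(138,80,101),W(138,-80,101)]))
E
```

```text
scene 144 [350.2 247.2 354.7 252.4 318.5 267.7 322.9 273.1]
scene 154 [350.7 245.1 355.2 250.3 318.8 265.7 323.2 271.2]
scene 164 [351.3 243.  355.8 248.2 319.  263.7 323.5 269.2]
scene 174 [351.8 240.8 356.4 246.  319.3 261.6 323.8 267.2]
scene 184 [352.3 238.6 357.  243.9 319.6 259.5 324.1 265.1]
scene 194 [352.9 236.3 357.6 241.6 319.8 257.4 324.4 263. ]
top 144 [263.1 151.4 263.8 145.9 294.5 155.2 295.2 149.7]
top 154 [263.  150.6 263.7 145.1 294.7 154.5 295.3 148.9]
top 164 [262.9 149.8 263.6 144.3 294.8 153.7 295.5 148.1]
top 174 [262.8 149.  263.6 143.4 294.9 152.9 295.6 147.3]
top 184 [262.7 148.2 263.5 142.6 295.1 152.1 295.8 146.5]
top 194 [262.6 147.4 263.4 141.7 295.2 151.3 295.9 145.6]
post tops 170 [[369.4 234.3]
 [304.5 276.1]] roof front [[363.9 253.4]
 [309.2 289.4]]
```

Both views put the bar's top at z≈163, so the gate only went part-way and is still about 19 mm up. The fingertips must have slipped past the bar. I'll pinch the bar and drive it down instead.

>>> servo_tool:
  rows:
    - [0,0,0,26,0,0,0.6]
    - [0,0,0,26,1,-20,0.6]
    - [0,0,0,0,0,-50,0.6]
    - [0,0,0,0,0,-40,0.6]
    - [0,0,0,0,0,-27,0.6]
    - [0,0,0,0,0,0,1]
    - [0,0,0,0,0,0,1]
    - [0,0,0,0,0,0,1]
  grip_force: 25

```text
clock: 6.78
eef_pos: [686.7, 1.4, 140.6]
eef_rot: [3.14, -0.0, 1.422]
wrist_force: [-0.0, -0.5, 0.5]
finger_gap: 10.5
finger_force: 0.0
```

>>> servo_tool:
  rows:
    - [0,0,0,0,0,0,1]
    - [0,0,0,0,0,0,1]

```text
clock: 7.02
eef_pos: [686.1, 1.4, 139.5]
eef_rot: [3.141, -0.0, 1.422]
wrist_force: [1.1, -0.7, -0.1]
finger_gap: 0.2
finger_force: 0.0
```

```bash
python3 - <<'E'
from h import *
a,ct=snap("scene","s3"); b,_=snap("wrist","w3")
r=lambda x:cv2.resize(x,(400,400),interpolation=cv2.INTER_CUBIC)
cv2.imwrite("pics/g3.png",np.hstack([r(a[170:310,280:420]),r(b[140:340,180:380])]))
print(manip.read_state()["eef_pos"])
E
```

```text
[686.05948407   1.39646891 139.25176763]
```

View pics/g3.png

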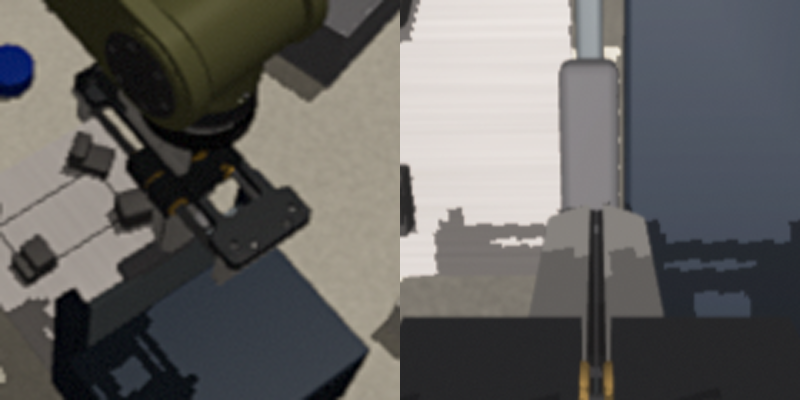

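The wrist crop shows the closed fingers sitting centred on the bar, whose far end is at v≈171. I'll work out the bar height from that far end.

```bash
python3 - <<'E'
from h import *
np.set_printoptions(precision=1,suppress=True)
C=np.array([556.4,20]);yaw=-.1435;ex=np.array([np.cos(yaw),np.sin(yaw)]); ey=np.array([-ex[1],ex[0]])
s=manip.read_state(); print(s["eef_pos"],s["wrist_force"],s["joints"])
c=cam("wrist",s); im=cv2.imread("pics/w3.png")
print(im[180,250:320].mean(1).astype(int)); print(im[160:185,274].mean(1).astype(int)); 
for z in (136,144,152,163):
    h=ray(c,[(260.5,180),(288,180),(274,170.5)],z)[:,:2]-C; print(z,np.c_[h@ex,h@ey].ravel())
W=lambda x,y,z:np.r_[C+x*ex+y*ey,z]
print(proj(c,[W(122,45,163),W(138,45,163),W(122,45,144),W(138,45,144),W(130,85,170-26)]))
# whole-frame compare s3 vs s2 vs s0: bar rows along column
for n in ("scene0","s2","s3"):
    g=cv2.imread(f"pics/{n}.png").mean(2)
    print(n,g[250:290,325].astype(int), g[250:290,330].astype(int))
E
```

```text
[686.1   1.4 139.3] [ 0.  -0.3 -0.1] [-0.1  0.6  1.1  0.   1.4  0.1]
[226 226 226 226 226 225 225 225 221 145 108 114 121 129 135 137 136 137
 136 137 137 136 136 136 135 136 136 136 136 136 136 136 136 135 132 126
 119 113 103 132 122  90  57  57  64  77  89  92  91  92  92  92  91  91
  91  91  91  91  91  92  91  91  91  91  91  91  91  91  91  91]
[160 160 160 160 159 160 159 158 142 107  85  91 104 119 127 129 132 135
 136 136 135 136 135 136 136]
136 [121.   34.6 138.1  34.5 129.5  40.5]
144 [121.4  36.1 137.9  36.  129.5  41.8]
152 [121.8  37.6 137.6  37.5 129.6  43. ]
163 [122.3  39.6 137.3  39.5 129.8  44.8]
[[259.7 170.2]
 [289.2 170. ]
 [261.2 165.1]
 [288.2 165. ]
 [274.1  94.2]]
scene0 [ 50  91 136 138 130  88  74  78  84  89  90  80  50  30  28  35  33  34
  35  33  32  34  34  34  33  33  34  34  35  32  33  31  38  45  46  44
  45  45  44  47] [131 116  88  75  79  83  88  91  87  64  36  29  31  35  32  32  34  33
  34  32  34  32  34  35  34  33  34  33  33  42  45  43  44  47  44  46
  45  46  45  46]
s2 [ 58 104 152 152 150 151 152 150 133  99  85  90  95 101 105 102  72  39
  36  43  39  39  38  39  38  38  41  39  40  40  40  37  45  54  53  53
  52  51  53  53] [148 148 147 148 147 129 102  87  92  96 101 105  96  70  39  33  35  39
  40  40  40  39  39  38  39  40  39  37  40  49  51  52  51  53  52  53
  54  52  54  54]
s3 [ 60 107 155 156 155 154 156 156 138  84  39  38  41  42  41  42  41  37
  42  43  43  41  41  42  41  41  40  41  40  42  40  35  23  15  16  20
  18  16  16  18] [153 152 151 154 151 131  84  41  38  40  41  42  43  43  38  37  38  39
  42  40  41  39  41  40  42  41  41  39  33  20  16  18  16  16  16  19
  19  14  15  28]
```

The evidence fits if the fingertips end about 25 mm above the reported TCP: the bar is still at 163 and the tips rest on it. I'll keep pushing and look for the hard stop, expected at a reading near 117.

>>> servo_tool:
  rows:
    - [0,0,0,0,0,-4,1]
    - [0,0,0,0,0,-4,1]
    - [0,0,0,0,0,0,1]

```text
clock: 7.5
eef_pos: [685.9, 1.4, 130.6]
eef_rot: [-3.141, 0.0, 1.422]
wrist_force: [0.6, -0.2, -0.5]
finger_gap: 0.7
finger_force: 0.0
```

>>> servo_tool:
  rows:
    - [0,0,0,0,0,-3,1]
    - [0,0,0,0,0,-3,1]
    - [0,0,0,0,0,0,1]

```text
clock: 7.88
eef_pos: [685.9, 1.4, 124.6]
eef_rot: [-3.141, 0.0, 1.422]
wrist_force: [1.0, -0.8, -0.3]
finger_gap: 0.6
finger_force: 0.0
```

>>> servo_tool:
  rows:
    - [0,0,0,0,0,-2,1]
    - [0,0,0,0,0,-2,1]
    - [0,0,0,0,0,0,1]

```text
clock: 8.25
eef_pos: [686.0, 1.4, 120.8]
eef_rot: [-3.141, 0.0, 1.422]
wrist_force: [0.1, 0.5, 0.9]
finger_gap: 0.7
finger_force: 0.2
```

>>> servo_tool:
  rows:
    - [0,0,0,0,0,-2,1]
    - [0,0,0,0,0,-2,1]

```text
clock: 8.5
eef_pos: [686.0, 1.4, 117.0]
eef_rot: [3.141, -0.0, 1.422]
wrist_force: [-1.3, -0.3, 2.5]
finger_gap: 0.5
finger_force: 1.6
```

>>> servo_tool:
  rows:
    - [0,0,0,0,0,-2,1]
    - [0,0,0,0,0,-2,1]

```text
clock: 8.75
eef_pos: [686.0, 1.4, 112.9]
eef_rot: [3.142, -0.0, 1.422]
wrist_force: [-1.9, 0.2, 3.5]
finger_gap: 0.2
finger_force: 1.6
```

```bash
python3 - <<'E'
from h import *
np.set_printoptions(precision=1,suppress=True)
print(manip.read_state()["eef_pos"],manip.read_state()["wrist_force"])
C=np.array([556.4,20]);yaw=-.1435;ex=np.array([np.cos(yaw),np.sin(yaw)]); ey=np.array([-ex[1],ex[0]])
im,c=snap("wrist","w4"); print(im[140:190,274].mean(1).astype(int)); print(im[180,250:300].mean(1).astype(int))
W=lambda x,y,z:np.r_[C+x*ex+y*ey,z]
for z in (125,135,144,154,164): print(z,proj(c,[W(122,45,z),W(138,45,z)]).ravel())
E
```

```text
[686.    1.4 112.9] [-1.9  0.2  3.5]
[161 160 161 161 161 161 160 160 160 161 160 160 161 160 160 160 160 159
 160 159 160 160 160 159 159 160 159 159 158 142 107  85  89 102 116 126
 129 131 133 135 136 136 135 136 136 135 135 136 135 136]
[221 221 221 221 221 221 221 218 191 121 107 116 123 130 135 137 137 137
 136 137 137 136 136 136 136 136 136 136 136 136 136 136 136 136 133 127
 122 114 106 110 117 119 116  79  55  57  64  77  90  94]
125 [260.7 166.9 288.6 166.8]
135 [259.8 169.7 289.2 169.5]
144 [259.  172.4 289.7 172.2]
154 [258.  175.7 290.4 175.5]
164 [256.9 179.4 291.1 179.1]
```

>>> servo_tool:
  rows:
    - [0,0,0,0,0,-2,1]
    - [0,0,0,0,0,-2,1]

```text
clock: 9.05
eef_pos: [686.0, 1.4, 108.9]
eef_rot: [3.142, -0.0, 1.422]
wrist_force: [-1.7, -0.4, 3.6]
finger_gap: 0.5
finger_force: 1.6
```

>>> servo_tool:
  rows:
    - [0,0,0,0,0,-2,1]
    - [0,0,0,0,0,-2,1]

```text
clock: 9.3
eef_pos: [686.2, 1.4, 106.7]
eef_rot: [3.14, -0.0, 1.422]
wrist_force: [-11.6, 0.5, 23.6]
finger_gap: -0.1
finger_force: 12.1
```

The stop is reached at a reading of 107 (force 24 N), so the gate is down and the real fingertips are about 36 mm above the reported TCP. I'll lift, look again, and then check that offset by touching the stage inside the outline.

>>> servo_tool:
  rows:
    - [0,0,0,0,0,20,1]
    - [0,0,0,0,0,50,1]
    - [0,0,0,-30,4,50,1]
    - [0,0,0,-50,8,30,1]
    - [0,0,0,-50,7,0,1]
    - [0,0,0,0,0,0,1]
    - [0,0,0,0,0,0,1]

```text
clock: 10.18
eef_pos: [556.7, 20.3, 255.2]
eef_rot: [3.141, -0.0, 1.422]
wrist_force: [0.8, -0.2, 0.6]
finger_gap: 0.4
finger_force: 0.0
```

```bash
python3 - <<'E'
from h import *
np.set_printoptions(precision=1,suppress=True)
snap("scene","s5")
s=manip.read_state(); print(s["eef_pos"],s["eef_rot"]); im,c=snap("wrist","w5"); print(manip.read_state()["eef_pos"])
for n in ("s2","s5"):
    g=cv2.imread(f"pics/{n}.png").mean(2); print(n,g[250:290,325].astype(int))
cv2.imwrite("pics/w5c.png",cv2.resize(im,(784,588)))
E
```

```text
[556.9  20.2 254.8] [3.1 0.  1.4]
[556.9  20.2 254.6]
s2 [ 58 104 152 152 150 151 152 150 133  99  85  90  95 101 105 102  72  39
  36  43  39  39  38  39  38  38  41  39  40  40  40  37  45  54  53  53
  52  51  53  53]
s5 [ 55  99 145 146 145 144 144 144 143 142 142 144 146 139 100  80  85  90
  94  99  98  78  50  37  37  37  36  37  36  36  35  35  42  50  50  50
  50  48  50  50]
```

View pics/w5c.png

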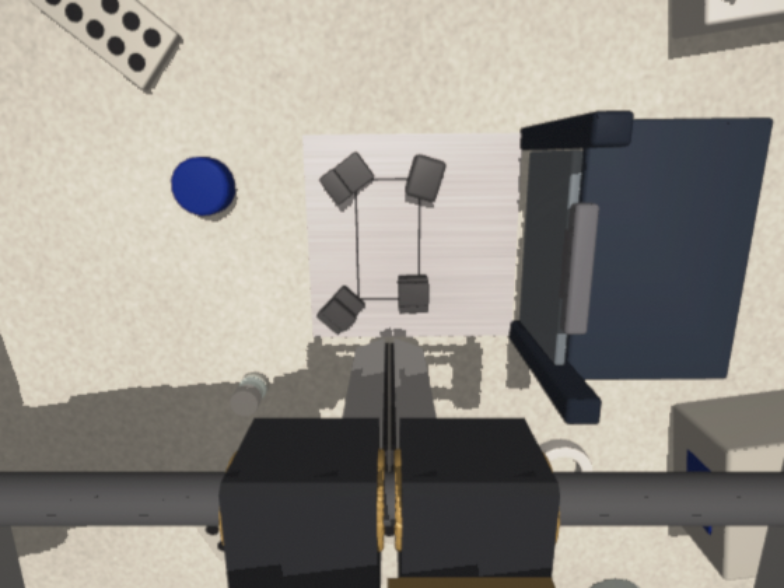

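The gate bar now sits low, and the four lugs are at crop pixels (346,180), (425,178), (340,310) and (413,293). Next: touch the stage between the lugs to calibrate tip height, and compute the lug poses from this picture.

>>> servo_tool:
  rows:
    - [0,0,0,0,0,-50,1]
    - [0,0,0,0,0,-60,1]
    - [0,0,0,0,0,-60,1]
    - [0,0,0,0,0,-50,1]
    - [0,0,0,0,0,-20,1]
    - [0,0,0,0,0,0,1]

```text
clock: 11.02
eef_pos: [555.6, 20.2, 13.1]
eef_rot: [-3.138, 0.0, 1.422]
wrist_force: [0.3, 0.6, 0.8]
finger_gap: 0.6
finger_force: 0.0
```

```bash
cat > lugs.py <<'E'
from h import *
np.set_printoptions(precision=1,suppress=True)
C=np.array([556.5,20.]);yaw=-.1435;ex=np.array([np.cos(yaw),np.sin(yaw)]); ey=np.array([-ex[1],ex[0]])
W=lambda x,y,z:np.r_[C+x*ex+y*ey,z]
def lugs(im,c,ztop=32):
    """dark blobs inside the stage; centre of blob cast on mid height"""
    g=im.max(2); m=np.zeros(g.shape,np.uint8)
    P=proj(c,[W(x,y,6) for x,y in ((-72,-92),(118,-92),(118,92),(-72,92))]).astype(np.int32)
    cv2.fillPoly(m,[P],255); m=((g<105)&(m>0)).astype(np.uint8)
    m=cv2.morphologyEx(m,cv2.MORPH_OPEN,np.ones((5,5),np.uint8))
    out=[]
    for k in cv2.findContours(m,cv2.RETR_EXTERNAL,cv2.CHAIN_APPROX_NONE)[0]:
        a=cv2.contourArea(k)
        if a<120: continue
        box=cv2.boxPoints(cv2.minAreaRect(k)); X=ray(c,box,22)[:,:2]; ce=X.mean(0)
        e1,e2=X[1]-X[0],X[2]-X[1]; d=ce-C
        out.append((a,box.mean(0),ce,np.array([d@ex,d@ey]),np.hypot(*e1),np.degrees(np.arctan2(e1[1],e1[0])),np.hypot(*e2),np.degrees(np.arctan2(e2[1],e2[0]))))
    return out
E
python3 - <<'E'
from lugs import *
s=dict(eef_pos=np.array([556.9,20.2,254.7]),eef_rot=np.array([3.141,0,1.422]))
for o in lugs(cv2.imread("pics/w5.png"),cam("wrist",s)): print(*o)
E
```

```text
602.0 [244.3 221.2] [504.9 -36. ] [-43.  -62.8] 41.59448612365238 39.271451403716284 30.286951461000406 -52.35441385027725
502.5 [295. 209.] [572.8 -29.5] [ 23.2 -46.6] 25.69188051505644 -8.593153568802121 34.959863346072986 -97.43682748730998
612.0 [248.1 128.4] [530.1  80.2] [-34.8  55.8] 41.51810205422009 23.86051837686287 28.547382094211734 -64.52356247376777
537.0 [302.9 127.8] [596.4  70.9] [32.2 56.1] 37.89201689230153 63.05657851538362 27.997195264188914 -26.305149807789235
```

>>> servo_tool:
  rows:
    - [0,0,0,0,0,-10,1]
    - [0,0,0,0,0,-10,1]
    - [0,0,0,0,0,-5,1]
    - [0,0,0,0,0,0,1]

```text
clock: 11.52
eef_pos: [556.0, 20.3, -10.1]
eef_rot: [-3.141, 0.0, 1.422]
wrist_force: [-0.1, 0.1, -0.4]
finger_gap: 0.7
finger_force: 0.0
```

>>> servo_tool:
  rows:
    - [0,0,0,0,0,-4,1]
    - [0,0,0,0,0,-3,1]
    - [0,0,0,0,0,0,1]

```text
clock: 11.9
eef_pos: [555.9, 20.4, -17.1]
eef_rot: [-3.141, 0.0, 1.422]
wrist_force: [0.2, -0.3, 0.5]
finger_gap: 0.6
finger_force: 0.0
```

>>> servo_tool:
  rows:
    - [0,0,0,0,0,-3,1]
    - [0,0,0,0,0,-2,1]
    - [0,0,0,0,0,0,1]

```text
clock: 12.28
eef_pos: [555.9, 20.4, -22.1]
eef_rot: [-3.141, 0.0, 1.422]
wrist_force: [-0.6, 0.3, 1.0]
finger_gap: 0.6
finger_force: 0.0
```

>>> servo_tool:
  rows:
    - [0,0,0,0,0,-2,1]
    - [0,0,0,0,0,-2,1]
    - [0,0,0,0,0,0,1]

```text
clock: 12.65
eef_pos: [555.9, 20.4, -26.1]
eef_rot: [-3.141, 0.0, 1.422]
wrist_force: [-0.9, 0.2, 0.6]
finger_gap: 0.6
finger_force: 0.0
```

>>> servo_tool:
  rows:
    - [0,0,0,0,0,-2,1]
    - [0,0,0,0,0,0,1]

```text
clock: 12.9
eef_pos: [555.9, 20.4, -28.1]
eef_rot: [-3.141, 0.0, 1.422]
wrist_force: [-0.2, 1.3, -0.6]
finger_gap: 0.5
finger_force: 0.0
```

>>> servo_tool:
  rows:
    - [0,0,0,0,0,-2,1]
    - [0,0,0,0,0,0,1]

```text
clock: 13.15
eef_pos: [555.9, 20.4, -30.1]
eef_rot: [-3.141, 0.0, 1.422]
wrist_force: [-0.5, -0.1, -0.2]
finger_gap: 0.5
finger_force: 0.0
```

>>> servo_tool:
  rows:
    - [0,0,0,0,0,-2,1]
    - [0,0,0,0,0,0,1]

```text
clock: 13.4
eef_pos: [556.2, 20.4, -31.1]
eef_rot: [3.141, -0.0, 1.422]
wrist_force: [-4.2, 0.2, 10.9]
finger_gap: 0.8
finger_force: 5.5
```

Touching at a reading of -30.5 on the stage (z=6) confirms the offset: tip z = reading + 36.5. Now lug D at (573,-30), whose closing axis already matches.

>>> servo_tool:
  rows:
    - [0,0,0,0,0,30,0.51]
    - [0,0,0,0,0,30,0.51]
    - [0,0,0,17,-50,0,0.51]
    - [0,0,0,0,0,0,0.51]
    - [0,0,0,0,0,-30,0.51]
    - [0,0,0,0,0,-26,0.51]
    - [0,0,0,0,0,0,1]
    - [0,0,0,0,0,0,1]
    - [0,0,0,0,0,0,1]
    - [0,0,0,0,0,0,1]
  grip_force: 20

```text
clock: 14.65
eef_pos: [573.1, -29.5, -27.7]
eef_rot: [3.141, -0.0, 1.422]
wrist_force: [-0.8, 0.1, -0.5]
finger_gap: 27.7
finger_force: 20.0
```

>>> servo_tool:
  rows:
    - [0,0,0,0,0,40,1]
    - [0,0,0,0,0,50,1]
    - [0,0,0,-4,30,50,1]
    - [0,0,0,-4,50,0,1]
    - [0,0,0,-4,50,0,1]
    - [0,0,0,-4,50,0,1]
    - [0,0,0,-4,50,0,1]
    - [0,0,0,-4,50,0,1]
    - [0,0,0,-4,50,0,1]
    - [0,0,0,-4,50,0,1]
    - [0,0,0,-4,25,-20,1]
    - [0,0,0,0,0,-40,1]
    - [0,0,0,0,0,-10,1]
    - [0,0,0,0,0,0,1]

```text
clock: 16.4
eef_pos: [537.2, 375.1, 42.4]
eef_rot: [-3.141, 0.0, 1.421]
wrist_force: [-0.1, 0.1, -0.8]
finger_gap: 28.2
finger_force: 20.0
```

>>> servo_tool:
  rows:
    - [0,0,0,0,0,0,0.5]
    - [0,0,0,0,0,0,0.5]
    - [0,0,0,0,0,60,0.5]
    - [0,0,-9,-1,-40,50,0.5]
    - [0,0,-9,-1,-50,40,0.5]
    - [0,0,-9,-1,-50,0,0.5]
    - [0,0,-9,-1,-50,0,0.5]
    - [0,0,-9,-1,-50,0,0.5]
    - [0,0,-9,-1,-50,0,0.5]
    - [0,0,-2,-1,-5,0,0.5]
    - [0,0,0,0,0,0,0.5]
    - [0,0,0,0,0,0,0.5]

```text
clock: 17.9
eef_pos: [530.1, 83.5, 190.1]
eef_rot: [-3.142, -0.0, 0.447]
wrist_force: [0.6, -0.3, 0.1]
finger_gap: 47.1
finger_force: 0.0
```

```bash
cat > look.py <<'E'
from lugs import *
import sys
s=manip.read_state(); print(s["clock"],s["eef_pos"],np.degrees(s["eef_rot"]))
im,c=snap("wrist",sys.argv[1])
for o in lugs(im,c): print(*o)
E
python3 look.py l1
```

```text
17.9 [530.1  83.5 190.1] [-180.    -0.    25.6]
6111.0 [327.1 219.3] [517.3  13.7] [-37.9 -11.8] 86.65386783093781 5.915571495439018 167.97466010095877 -83.6899964602691
959.5 [315.  133.5] [596.   70.5] [31.9 55.6] 29.256951088390004 -26.24280104937777 40.332184472953024 -113.85407581674208
```

>>> servo_tool:
  rows:
    - [0,0,0,0,-3,-50,0.5]
    - [0,0,0,0,0,-60,0.5]
    - [0,0,0,0,0,-60,0.5]
    - [0,0,0,0,0,-40,0.5]
    - [0,0,0,0,0,-8,0.5]
    - [0,0,0,0,0,0,1]
    - [0,0,0,0,0,0,1]
    - [0,0,0,0,0,0,1]
    - [0,0,0,0,0,0,1]

```text
clock: 19.08
eef_pos: [531.2, 79.8, -26.4]
eef_rot: [3.141, -0.003, 0.445]
wrist_force: [-1.2, 1.4, 8.3]
finger_gap: 27.6
finger_force: 20.0
```

>>> servo_tool:
  rows:
    - [0,0,0,0,0,40,1]
    - [0,0,0,0,0,50,1]
    - [0,0,0,1,30,50,1]
    - [0,0,0,2,50,0,1]
    - [0,0,0,2,50,0,1]
    - [0,0,0,2,50,0,1]
    - [0,0,0,2,50,0,1]
    - [0,0,0,2,50,0,1]
    - [0,0,0,0,15,-20,1]
    - [0,0,0,0,0,-40,1]
    - [0,0,0,0,0,-10,1]
    - [0,0,0,0,0,0,1]

```text
clock: 20.58
eef_pos: [541.3, 373.9, 42.2]
eef_rot: [3.141, 0.0, 0.444]
wrist_force: [0.5, -0.2, 0.3]
finger_gap: 27.8
finger_force: 20.0
```

>>> servo_tool:
  rows:
    - [0,0,0,0,0,0,0.36]
    - [0,0,0,0,0,0,0.36]
    - [0,0,0,0,0,60,0.36]
    - [0,0,-8,5,-30,30,0.36]
    - [0,0,-8,9,-50,0,0.36]
    - [0,0,-8,9,-50,0,0.36]
    - [0,0,-8,9,-50,0,0.36]
    - [0,0,-8,9,-50,0,0.36]
    - [0,0,-8,9,-50,0,0.36]
    - [0,0,-3,5,-23,0,0.36]
    - [0,0,0,0,0,0,0.36]
    - [0,0,0,0,0,0,0.36]

```text
clock: 22.08
eef_pos: [596.0, 72.3, 132.3]
eef_rot: [-3.141, -0.0, -0.444]
wrist_force: [-0.5, -0.0, 0.3]
finger_gap: 60.6
finger_force: 0.0
```

```bash
python3 look.py l2
```

```text
22.075 [596.   72.3 132.3] [-180.    -0.   -25.4]
795.5 [351. 260.] [507.3  34.4] [-50.7   7.2] 32.94697926582316 -115.4957619383936 33.90886895694194 158.2579399780405
13809.5 [347.  190.5] [570.2  12.8] [14.6 -5.2] 159.17675609366734 -107.06894755940928 140.1378207990885 169.39340457370724
```

>>> servo_tool:
  rows:
    - [0,0,0,0,-2,-50,0.36]
    - [0,0,0,0,0,-60,0.36]
    - [0,0,0,0,0,-40,0.36]
    - [0,0,0,0,0,-10,0.36]
    - [0,0,0,0,0,0,1]
    - [0,0,0,0,0,0,1]
    - [0,0,0,0,0,0,1]
    - [0,0,0,0,0,0,1]

```text
clock: 23.12
eef_pos: [597.0, 69.7, -26.4]
eef_rot: [-3.14, -0.002, -0.446]
wrist_force: [-1.6, 1.3, 7.6]
finger_gap: 35.8
finger_force: 20.0
```

>>> servo_tool:
  rows:
    - [0,0,0,0,0,40,1]
    - [0,0,0,0,0,50,1]
    - [0,0,0,-5,30,50,1]
    - [0,0,0,-11,50,0,1]
    - [0,0,0,-11,50,0,1]
    - [0,0,0,-11,50,0,1]
    - [0,0,0,-11,50,0,1]
    - [0,0,0,-11,50,0,1]
    - [0,0,0,0,20,-20,1]
    - [0,0,0,0,0,-35,1]
    - [0,0,0,0,0,-5,1]
    - [0,0,0,0,0,0,1]

```text
clock: 24.62
eef_pos: [537.6, 367.6, 53.0]
eef_rot: [-3.139, 0.002, -0.442]
wrist_force: [0.1, -0.2, 0.1]
finger_gap: 36.0
finger_force: 20.0
```

>>> servo_tool:
  rows:
    - [0,0,0,0,0,0,0.5]
    - [0,0,0,0,0,0,0.5]
    - [0,0,0,0,0,50,0.5]
    - [0,0,7,-8,-40,40,0.5]
    - [0,0,8,-8,-50,30,0.5]
    - [0,0,8,-8,-50,0,0.5]
    - [0,0,8,-8,-50,0,0.5]
    - [0,0,8,-8,-50,0,0.5]
    - [0,0,8,-8,-50,0,0.5]
    - [0,0,8,-8,-50,0,0.5]
    - [0,0,8,-8,-50,0,0.5]
    - [0,0,0,-16,-50,0,0.5]
    - [0,0,0,0,0,0,0.5]
    - [0,0,0,0,0,0,0.5]

```text
clock: 26.38
eef_pos: [457.4, -72.1, 172.3]
eef_rot: [-3.14, 0.002, 0.658]
wrist_force: [0.1, -0.5, -0.4]
finger_gap: 46.8
finger_force: 0.0
```

```bash
python3 look.py l3
```

```text
26.375 [457.4 -72.1 172.3] [-179.9    0.1   37.7]
1129.0 [279. 131.] [503.6 -39. ] [-43.9 -66. ] 31.547244209399615 -52.37979315561636 39.151525202725416 -141.65135748385728
```

View pics/l3.png

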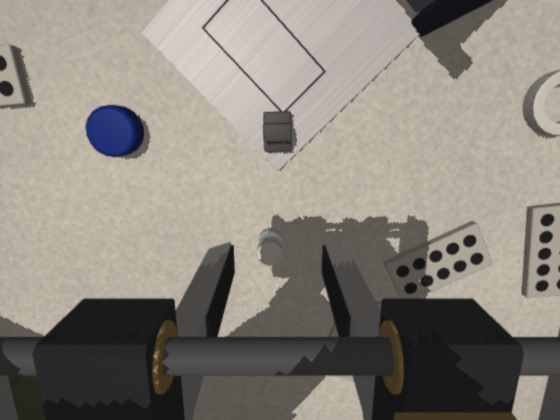

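The view shows only lug C left on the stage, at (279,131), which maps to (504,-38). The outline is clear. Grasping it.

>>> servo_tool:
  rows:
    - [0,0,0,24,17,-10,0.5]
    - [0,0,0,23,17,-20,0.5]
    - [0,0,0,0,0,-60,0.5]
    - [0,0,0,0,0,-60,0.5]
    - [0,0,0,0,0,-40,0.5]
    - [0,0,0,0,0,-10,0.5]
    - [0,0,0,0,0,0,1]
    - [0,0,0,0,0,0,1]
    - [0,0,0,0,0,0,1]
    - [0,0,0,0,0,0,1]

```text
clock: 27.68
eef_pos: [505.3, -38.3, -26.5]
eef_rot: [3.141, 0.0, 0.658]
wrist_force: [-0.6, 1.6, 8.4]
finger_gap: 27.9
finger_force: 20.0
```

>>> servo_tool:
  rows:
    - [0,0,0,0,0,40,1]
    - [0,0,0,0,0,50,1]
    - [0,0,0,4,30,50,1]
    - [0,0,0,4,50,0,1]
    - [0,0,0,4,50,0,1]
    - [0,0,0,4,50,0,1]
    - [0,0,0,4,50,0,1]
    - [0,0,0,4,50,0,1]
    - [0,0,0,4,50,0,1]
    - [0,0,0,4,50,0,1]
    - [0,0,0,0,30,-20,1]
    - [0,0,0,0,0,-35,1]
    - [0,0,0,0,0,0,1]

```text
clock: 29.3
eef_pos: [535.0, 371.1, 55.2]
eef_rot: [-3.14, 0.006, 0.658]
wrist_force: [-0.5, -0.2, 0.5]
finger_gap: 27.8
finger_force: 20.0
```

>>> servo_tool:
  rows:
    - [0,0,0,0,0,0,0.5]
    - [0,0,0,0,0,0,0.5]
    - [0,0,0,0,0,50,0.2]
    - [0,0,9.2,-10,-10,50,0.2]
    - [0,0,9.2,-15,-19,15,0.2]
    - [0,0,9.2,-15,-19,0,0.2]
    - [0,0,9.2,-15,-19,0,0.2]
    - [0,0,9.2,-15,-19,0,0.2]
    - [0,0,9.2,-15,-19,0,0.2]
    - [0,0,9.2,-15,-19,0,0.2]
    - [0,0,9.2,-15,-19,0,0.2]
    - [0,0,9.2,-15,-20,0,0.2]
    - [0,0,9.2,-15,-20,0,0.2]
    - [0,0,0,0,0,0,0.2]
    - [0,0,0,0,0,0,0.2]

```text
clock: 31.18
eef_pos: [391.8, 189.1, 172.6]
eef_rot: [-3.142, 0.003, 2.26]
wrist_force: [0.1, 0.4, 0.1]
finger_gap: 75.0
finger_force: 0.0
```

```bash
cat > plates.py <<'E'
from lugs import *
from scipy.spatial.distance import cdist
import sys
def plates(im,c,z=12):
    """groups of 10 round dark wells -> centre, long-axis angle (deg), spans"""
    g=im.max(2); pts=[]
    for k in cv2.findContours((g<75).astype(np.uint8),cv2.RETR_LIST,cv2.CHAIN_APPROX_NONE)[0]:
        a=cv2.contourArea(k)
        if not 12<a<900: continue
        (x,y),(w,h),_=cv2.minAreaRect(k)
        if min(w,h)<.6*max(w,h) or a<.65*w*h: continue
        M=cv2.moments(k); pts.append((M["m10"]/a,M["m01"]/a))
    if not pts: return []
    X=ray(c,pts,z)[:,:2]; lab=-np.ones(len(X),int); n=0; D=cdist(X,X)<24
    for i in range(len(X)):
        if lab[i]<0:
            st=[i]
            while st:
                j=st.pop()
                if lab[j]<0: lab[j]=n; st+=list(np.where(D[j]&(lab<0))[0])
            n+=1
    out=[]
    for i in range(n):
        Y=X[lab==i]
        if len(Y)<6: continue
        ce=Y.mean(0); u,sv,vt=np.linalg.svd(Y-ce); q=(Y-ce)@vt.T
        out.append((len(Y),ce,np.degrees(np.arctan2(vt[0,1],vt[0,0])),np.ptp(q,0)))
    return out
if __name__=="__main__":
    s=manip.read_state(); print(s["clock"],s["eef_pos"],np.degrees(s["eef_rot"]))
    im,c=snap("wrist",sys.argv[1])
    for o in plates(im,c): print(*o)
E
python3 plates.py p1
```

```text
31.175 [391.8 189.1 172.6] [-180.     0.2  129.5]
```

View pics/p1.png

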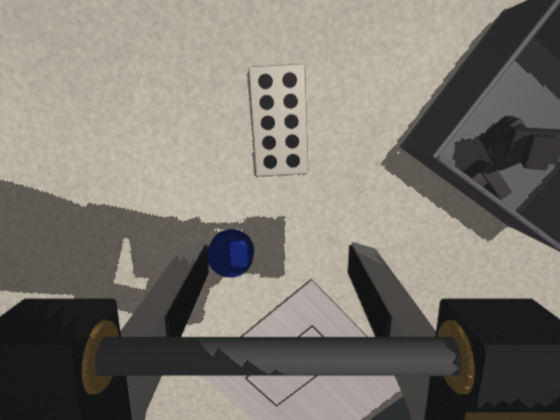

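```bash
python3 - <<'E'
from h import *
g=cv2.imread("pics/p1.png").max(2)
for t in (50,60,75,90,110):
    print(t,[(round(r[0][0]),round(r[0][1]),round(a),round(r[1][0]),round(r[1][1])) for r,a in dots(g,t,12,900)][:16])
E
```

```text
50 [(392, 408, 412, 21, 37), (276, 372, 13, 3, 10), (246, 240, 48, 25, 6), (270, 161, 90, 11, 11), (292, 160, 88, 10, 11), (269, 142, 94, 11, 11), (292, 141, 88, 10, 11), (268, 122, 98, 11, 11), (291, 121, 87, 10, 10), (266, 102, 95, 11, 11), (290, 100, 88, 11, 10), (265, 81, 97, 12, 10), (546, 33, 719, 56, 25)]
60 [(392, 408, 460, 22, 39), (276, 372, 28, 4, 13), (270, 162, 99, 11, 11), (292, 160, 100, 11, 11), (268, 142, 102, 11, 12), (292, 141, 100, 11, 11), (268, 122, 104, 11, 11), (291, 121, 103, 11, 11), (266, 102, 110, 12, 12), (290, 100, 106, 11, 12), (265, 81, 114, 12, 12), (290, 80, 108, 12, 11)]
75 [(270, 162, 107, 11, 12), (293, 160, 109, 12, 12), (269, 142, 113, 12, 12), (292, 141, 113, 12, 12), (268, 122, 116, 13, 11), (291, 121, 116, 12, 12), (266, 102, 123, 12, 12), (290, 100, 124, 13, 12), (265, 80, 126, 13, 12), (289, 80, 125, 13, 12)]
90 [(13, 284, 66, 28, 10), (90, 276, 18, 4, 7), (4, 263, 17, 4, 8), (270, 161, 116, 13, 12), (293, 160, 116, 12, 12), (269, 142, 122, 13, 12), (292, 141, 120, 12, 12), (268, 123, 131, 13, 13), (291, 121, 124, 12, 12), (266, 102, 131, 13, 13), (290, 100, 130, 13, 12), (265, 81, 136, 14, 12), (290, 80, 134, 13, 13)]
110 [(270, 162, 127, 13, 13), (292, 160, 128, 13, 13), (268, 142, 132, 13, 13), (292, 140, 130, 13, 13), (268, 122, 138, 13, 13), (291, 121, 132, 14, 12), (267, 102, 145, 13, 13), (290, 100, 137, 13, 13), (265, 81, 151, 14, 13), (290, 80, 146, 14, 13)]
```

The picture shows the first plate at (279,121) with 10 wells, the lugs in the bin on the right, and the cap undisturbed.

```bash
sed -i 's/<24$/<28/; s/cdist(X,X)<24/cdist(X,X)<28/' plates.py; python3 - <<'E'
from plates import *
s=manip.read_state(); print(s["eef_pos"],np.degrees(s["eef_rot"]))
im=cv2.imread("pics/p1.png"); c=cam("wrist",s)
for o in plates(im,c): print(*o)
# plate contour check (bright top face)
g=im.min(2).astype(int); print(g[60:72,278],g[168,244:262],g[170:182,282])
print(ray(c,[(249.5,66),(304,64),(308,173),(256,176)],12)[:,:2])
E
```

```text
[391.7 189.1 172.3] [-180.     0.2  129.6]
10 [351.4 239.9] 132.62976332657576 [80.2 24.2]
[160 160 157 156 147 145 165 176 176 175 175 175] [168 170 169 167 165 165 165 166 164 139 100  92 129 153 158 159 159 159] [160 160 159 150 125 122 151 160 162 164 167 168]
[[295.1 262.3]
 [335.2 297.7]
 [408.6 218.6]
 [368.1 181. ]]
```

>>> servo_tool:
  rows:
    - [0,0,3,-20,25,0,0.2]
    - [0,0,0,-20,26,-30,0.2]
    - [0,0,0,0,0,-60,0.2]
    - [0,0,0,0,0,-60,0.2]
    - [0,0,0,0,0,-36,0.2]
    - [0,0,0,0,0,0,0.2]

```text
clock: 31.98
eef_pos: [350.0, 239.3, -15.8]
eef_rot: [-3.135, 0.001, 2.315]
wrist_force: [0.5, -1.0, 0.5]
finger_gap: 75.3
finger_force: 0.0
```

>>> servo_tool:
  rows:
    - [0,0,0,1,0,-10,0.2]
    - [0,0,0,0,0,-8,0.2]
    - [0,0,0,0,0,0,0.2]
    - [0,0,0,0,0,0,0.2]

```text
clock: 32.48
eef_pos: [352.5, 239.9, -31.7]
eef_rot: [-3.141, 0.003, 2.316]
wrist_force: [0.0, -0.2, 0.4]
finger_gap: 75.0
finger_force: 0.0
```

>>> servo_tool:
  rows:
    - [0,0,0,0,0,0,1]
    - [0,0,0,0,0,0,1]
    - [0,0,0,0,0,0,1]
    - [0,0,0,0,0,0,1]
  grip_force: 30

```text
clock: 32.98
eef_pos: [352.3, 239.7, -32.0]
eef_rot: [-3.14, 0.003, 2.316]
wrist_force: [-0.5, -0.6, 2.7]
finger_gap: 55.3
finger_force: 30.0
```

>>> servo_tool:
  rows:
    - [0,0,0,0,0,30,1]
    - [0,0,0,0,0,50,1]
    - [0,0,-5,20,-22,50,1]
    - [0,0,-7,30,-32,0,1]
    - [0,0,-7,30,-32,0,1]
    - [0,0,-7,30,-32,0,1]
    - [0,0,-7,30,-32,0,1]
    - [0,0,-7,30,-32,0,1]
    - [0,0,-7,24,-28,-20,1]
    - [0,0,-4,10,-11,-30,1]
    - [0,0,0,0,0,-40,1]
    - [0,0,0,0,0,0,1]
    - [0,0,0,0,0,0,1]

```text
clock: 34.6
eef_pos: [556.8, 18.8, 9.3]
eef_rot: [-3.141, 0.002, 1.426]
wrist_force: [0.6, 0.6, 0.2]
finger_gap: 55.4
finger_force: 30.0
```

>>> servo_tool:
  rows:
    - [0,0,0,-0.4,0.5,-20,1]
    - [0,0,0,0,0,-10,1]
    - [0,0,0,0,0,-3,1]
    - [0,0,0,0,0,0,1]

```text
clock: 35.1
eef_pos: [556.1, 19.2, -24.5]
eef_rot: [-3.141, 0.002, 1.426]
wrist_force: [-0.6, -0.2, -0.5]
finger_gap: 55.5
finger_force: 30.0
```

>>> servo_tool:
  rows:
    - [0,0,0,0,0,-1,1]
    - [0,0,0,0,0,0,1]

```text
clock: 35.35
eef_pos: [556.0, 19.2, -25.8]
eef_rot: [-3.14, 0.002, 1.426]
wrist_force: [0.2, 0.5, -0.3]
finger_gap: 55.3
finger_force: 30.0
```

>>> servo_tool:
  rows:
    - [0,0,0,0,0,0,0.25]
    - [0,0,0,0,0,0,0.2]
    - [0,0,0,0,0,0,0.2]
    - [0,0,0,0,0,50,0.2]
    - [0,0,0,0,-20,60,0.2]
    - [0,0,0,-5,-40,60,0.2]
    - [0,0,0,-5,-40,30,0.2]
    - [0,0,0,0,0,0,0.2]
    - [0,0,0,0,0,0,0.2]

```text
clock: 36.48
eef_pos: [546.1, -74.6, 164.1]
eef_rot: [-3.139, 0.002, 1.426]
wrist_force: [1.8, 0.5, -1.0]
finger_gap: 75.3
finger_force: 0.0
```

```bash
cat > dock.py <<'E'
from plates import *
zt=float(sys.argv[2])
s=manip.read_state(); print(s["clock"],s["eef_pos"],np.degrees(s["eef_rot"]))
im,c=snap("wrist",sys.argv[1])
for o in plates(im,c,zt):
    d=o[1]-C
    if np.hypot(*d)<60: print("dock plate: loader xy",d@ex,d@ey,"ang-90-yaw",(o[2]-90-np.degrees(yaw)+90)%180-90,o[3])
for o in plates(im,c,12):
    if np.hypot(*(o[1]-C))>=60: print(*o)
E
python3 dock.py d1 18
```

```text
36.475 [546.1 -74.6 164.1] [-179.8    0.1   81.7]
dock plate: loader xy 0.250929422809051 -0.19797064782786147 ang-90-yaw -0.4295657061252314 [80.1 24.1]
7 [ 596.4 -355.2] 33.313897438482904 [63.5 31.2]
```

>>> servo_tool:
  rows:
    - [0,0,10,1,-27,0,0.2]
    - [0,0,10,1,-27,0,0.2]
    - [0,0,10,1,-27,0,0.2]
    - [0,0,10,1,-27,0,0.2]
    - [0,0,10,1,-27,0,0.2]
    - [0,0,10,1,-27,0,0.2]
    - [0,0,10,1,-27,0,0.2]
    - [0,0,10,1,-27,0,0.2]
    - [0,0,0,0,0,0,0.2]
    - [0,0,0,0,0,0,0.2]

```text
clock: 37.78
eef_pos: [554.6, -289.8, 164.2]
eef_rot: [-3.14, 0.001, 2.82]
wrist_force: [-0.0, 0.3, -0.2]
finger_gap: 75.5
finger_force: 0.0
```

```bash
python3 plates.py p2
```

```text
37.775 [ 554.6 -289.8  164.2] [-179.9    0.1  161.6]
10 [ 587.5 -366.6] -135.02914895012975 [80.4 24.9]
10 [ 497.2 -274. ] 154.87529804999272 [80.1 24.1]
10 [ 427.3 -402.6] -133.05226616044206 [79.9 24.2]
```

>>> servo_tool:
  rows:
    - [0,0,-6.7,-28,8,0,0.2]
    - [0,0,0,-29,8,-30,0.2]
    - [0,0,0,0,0,-60,0.2]
    - [0,0,0,0,0,-60,0.2]
    - [0,0,0,0,0,-35,0.2]
    - [0,0,0,0,0,0,0.2]
    - [0,0,0,0,0,0,0.2]

```text
clock: 38.7
eef_pos: [498.4, -275.2, -18.2]
eef_rot: [-3.14, 0.005, 2.705]
wrist_force: [-1.1, -0.5, 0.3]
finger_gap: 75.6
finger_force: 0.0
```

>>> servo_tool:
  rows:
    - [0,0,0,-1,1,-9,0.2]
    - [0,0,0,0,0,-5,0.2]
    - [0,0,0,0,0,0,0.2]
    - [0,0,0,0,0,0,1]
    - [0,0,0,0,0,0,1]
    - [0,0,0,0,0,0,1]
    - [0,0,0,0,0,0,1]

```text
clock: 39.58
eef_pos: [496.5, -274.2, -33.8]
eef_rot: [-3.14, 0.003, 2.705]
wrist_force: [-0.6, 0.1, 1.8]
finger_gap: 55.3
finger_force: 30.0
```

>>> servo_tool:
  rows:
    - [0,0,0,0,0,30,1]
    - [0,0,0,0,0,40,1]
    - [0,0,-9,6,25,30,1]
    - [0,0,-9,8,38,0,1]
    - [0,0,-9,8,38,0,1]
    - [0,0,-9,8,38,0,1]
    - [0,0,-9,8,38,0,1]
    - [0,0,-9,8,38,0,1]
    - [0,0,-9,8,38,0,1]
    - [0,0,-9,6,30,-10,1]
    - [0,0,-1.3,0,12,-20,1]
    - [0,0,0,0,0,-30,1]
    - [0,0,0,0,0,0,1]
    - [0,0,0,0,0,0,1]

```text
clock: 41.32
eef_pos: [556.9, 20.7, 7.1]
eef_rot: [-3.141, 0.002, 1.426]
wrist_force: [0.3, -1.2, 0.3]
finger_gap: 55.6
finger_force: 30.0
```

>>> servo_tool:
  rows:
    - [0,0,0,0,0,-10,1]
    - [0,0,0,0,0,-8,1]
    - [0,0,0,0,0,-4,1]
    - [0,0,0,0,0,0,1]
    - [0,0,0,0,0,0,1]

```text
clock: 41.95
eef_pos: [556.4, 20.8, -15.8]
eef_rot: [-3.14, 0.003, 1.426]
wrist_force: [-1.8, -0.2, 3.6]
finger_gap: 55.5
finger_force: 30.0
```

>>> servo_tool:
  rows:
    - [0,0,0,0,0,0,0.25]
    - [0,0,0,0,0,0,0.2]
    - [0,0,0,0,0,0,0.2]
    - [0,0,0,0,0,50,0.2]
    - [0,0,0,0,-20,60,0.2]
    - [0,0,0,-5,-40,60,0.2]
    - [0,0,0,-5,-40,20,0.2]
    - [0,0,0,0,0,0,0.2]
    - [0,0,0,0,0,0,0.2]

```text
clock: 43.08
eef_pos: [546.9, -73.0, 164.4]
eef_rot: [-3.139, 0.002, 1.426]
wrist_force: [-0.3, -0.3, -0.2]
finger_gap: 75.1
finger_force: 0.0
```

```bash
python3 dock.py d2 30
```

```text
43.075 [546.9 -73.  164.4] [-179.8    0.1   81.7]
dock plate: loader xy 0.49040798927513435 0.30255220925918713 ang-90-yaw -0.15474705350024465 [80.  24.1]
7 [ 596.3 -355.2] 32.948792123235734 [63.6 31.5]
```

>>> servo_tool:
  rows:
    - [0,0,-5,5,-40,0,0.2]
    - [0,0,-5,6,-44,0,0.2]
    - [0,0,-5,6,-44,0,0.2]
    - [0,0,-5,6,-44,0,0.2]
    - [0,0,-5,6,-44,0,0.2]
    - [0,0,-5,6,-44,0,0.2]
    - [0,0,-5,6,-34,-30,0.2]
    - [0,0,-1.7,0,0,-60,0.2]
    - [0,0,0,0,0,-60,0.2]
    - [0,0,0,0,0,-30,0.2]
    - [0,0,0,0,0,0,0.2]
    - [0,0,0,0,0,0,0.2]

```text
clock: 44.62
eef_pos: [589.1, -367.4, -13.3]
eef_rot: [3.142, 0.002, 0.786]
wrist_force: [-0.4, -0.3, 0.1]
finger_gap: 75.2
finger_force: 0.0
```

>>> servo_tool:
  rows:
    - [0,0,0,-1.2,0.8,-12,0.2]
    - [0,0,0,0,0,-7,0.2]
    - [0,0,0,0,0,0,0.2]
    - [0,0,0,0,0,0,1]
    - [0,0,0,0,0,0,1]
    - [0,0,0,0,0,0,1]
    - [0,0,0,0,0,0,1]

```text
clock: 45.5
eef_pos: [587.1, -366.8, -33.4]
eef_rot: [-3.14, 0.002, 0.786]
wrist_force: [-0.0, -0.1, 2.8]
finger_gap: 55.5
finger_force: 30.0
```

>>> servo_tool:
  rows:
    - [0,0,0,0,0,30,1]
    - [0,0,0,0,0,40,1]
    - [0,0,4,-3,30,30,1]
    - [0,0,4,-3,40,0,1]
    - [0,0,4,-3,40,0,1]
    - [0,0,4,-3,40,0,1]
    - [0,0,4,-3,40,0,1]
    - [0,0,4,-3,40,0,1]
    - [0,0,4,-3,40,0,1]
    - [0,0,4,-3,40,0,1]
    - [0,0,4,-3,40,0,1]
    - [0,0,0.7,-3,26,-10,1]
    - [0,0,0,0,10,-20,1]
    - [0,0,0,0,0,-20,1]
    - [0,0,0,0,0,0,1]
    - [0,0,0,0,0,0,1]

```text
clock: 47.5
eef_pos: [557.3, 19.1, 17.0]
eef_rot: [-3.141, 0.002, 1.426]
wrist_force: [-0.7, -0.2, -1.7]
finger_gap: 55.6
finger_force: 30.0
```

>>> servo_tool:
  rows:
    - [0,0,0,-0.2,0.4,-10,1]
    - [0,0,0,0,0,-6,1]
    - [0,0,0,0,0,-4,1]
    - [0,0,0,0,0,0,1]
    - [0,0,0,0,0,0,1]

```text
clock: 48.12
eef_pos: [556.7, 19.6, -3.7]
eef_rot: [-3.14, 0.002, 1.426]
wrist_force: [-1.3, -0.6, 1.1]
finger_gap: 55.6
finger_force: 30.0
```

>>> servo_tool:
  rows:
    - [0,0,0,0,0,0,0.25]
    - [0,0,0,0,0,0,0.2]
    - [0,0,0,0,0,0,0.2]
    - [0,0,0,0,0,50,0.2]
    - [0,0,0,0,-20,60,0.2]
    - [0,0,0,-5,-40,60,0.2]
    - [0,0,0,-5,-40,10,0.2]
    - [0,0,0,0,0,0,0.2]
    - [0,0,0,0,0,0,0.2]

```text
clock: 49.25
eef_pos: [547.2, -74.1, 166.8]
eef_rot: [-3.139, 0.002, 1.426]
wrist_force: [0.0, -0.1, -0.5]
finger_gap: 75.0
finger_force: 0.0
```

```bash
python3 dock.py d3 42
```

```text
49.25 [547.2 -74.1 166.8] [-179.9    0.1   81.7]
dock plate: loader xy 0.992230115409709 0.05242489322983781 ang-90-yaw -0.5170886209717338 [80.1 24.1]
```

>>> servo_tool:
  rows:
    - [0,0,-5,-15,-40,0,0.2]
    - [0,0,-5,-15,-41,0,0.2]
    - [0,0,-5,-15,-41,0,0.2]
    - [0,0,-5,-15,-41,0,0.2]
    - [0,0,-5,-15,-41,0,0.2]
    - [0,0,-5,-15,-41,0,0.2]
    - [0,0,-4.7,-15,-41,0,0.2]
    - [0,0,0,-15,-41,-30,0.2]
    - [0,0,0,0,0,-60,0.2]
    - [0,0,0,0,0,-60,0.2]
    - [0,0,0,0,0,-30,0.2]
    - [0,0,0,0,0,0,0.2]
    - [0,0,0,0,0,0,0.2]

```text
clock: 50.92
eef_pos: [428.4, -401.8, -11.3]
eef_rot: [-3.142, 0.003, 0.821]
wrist_force: [-0.2, -0.7, 0.3]
finger_gap: 75.1
finger_force: 0.0
```

>>> servo_tool:
  rows:
    - [0,0,0,-0.8,-0.7,-12,0.2]
    - [0,0,0,0,0,-9,0.2]
    - [0,0,0,0,0,0,0.2]
    - [0,0,0,0,0,0,1]
    - [0,0,0,0,0,0,1]
    - [0,0,0,0,0,0,1]
    - [0,0,0,0,0,0,1]

```text
clock: 51.8
eef_pos: [426.7, -402.5, -33.3]
eef_rot: [-3.14, 0.002, 0.82]
wrist_force: [0.2, 0.0, 2.0]
finger_gap: 55.3
finger_force: 30.0
```

>>> servo_tool:
  rows:
    - [0,0,0,0,0,30,1]
    - [0,0,0,0,0,40,1]
    - [0,0,4,9,30,40,1]
    - [0,0,4,13,42,0,1]
    - [0,0,4,13,42,0,1]
    - [0,0,4,13,42,0,1]
    - [0,0,4,13,42,0,1]
    - [0,0,4,13,42,0,1]
    - [0,0,4,13,42,0,1]
    - [0,0,4,13,42,0,1]
    - [0,0,2.7,13,42,0,1]
    - [0,0,0,13,42,-10,1]
    - [0,0,0,4,14,-30,1]
    - [0,0,0,0,0,-10,1]
    - [0,0,0,0,0,0,1]
    - [0,0,0,0,0,0,1]

```text
clock: 53.8
eef_pos: [557.0, 18.8, 27.4]
eef_rot: [-3.141, 0.002, 1.425]
wrist_force: [-0.3, -0.1, 0.0]
finger_gap: 55.4
finger_force: 30.0
```

>>> servo_tool:
  rows:
    - [0,0,0,-0.2,0.8,-8,1]
    - [0,0,0,0,0,-6,1]
    - [0,0,0,0,0,-4,1]
    - [0,0,0,0,0,0,1]
    - [0,0,0,0,0,0,1]

```text
clock: 54.42
eef_pos: [556.4, 20.4, 8.4]
eef_rot: [-3.14, 0.003, 1.426]
wrist_force: [-1.6, -1.3, 2.4]
finger_gap: 55.9
finger_force: 30.0
```

>>> servo_tool:
  rows:
    - [0,0,0,0,0,2,1]
    - [0,0,0,0,-0.6,0,1]
    - [0,0,0,0,0,-2,1]
    - [0,0,0,0,0,0,1]

```text
clock: 54.92
eef_pos: [556.5, 19.8, 8.4]
eef_rot: [-3.14, 0.002, 1.426]
wrist_force: [-0.5, 0.2, 1.8]
finger_gap: 55.5
finger_force: 30.0
```

>>> servo_tool:
  rows:
    - [0,0,0,0,0,0,0.25]
    - [0,0,0,0,0,0,0.2]
    - [0,0,0,0,0,0,0.2]
    - [0,0,0,0,0,50,0.2]
    - [0,0,0,0,-20,60,0.2]
    - [0,0,0,-5,-40,50,0.2]
    - [0,0,0,-5,-40,0,0.2]
    - [0,0,0,0,0,0,0.2]
    - [0,0,0,0,0,0,0.2]

```text
clock: 56.05
eef_pos: [546.4, -78.3, 165.9]
eef_rot: [-3.139, 0.002, 1.426]
wrist_force: [1.0, 0.4, -0.1]
finger_gap: 75.1
finger_force: 0.0
```

```bash
python3 dock.py d4 54
```

```text
56.05 [546.4 -78.3 165.9] [-179.9    0.1   81.7]
dock plate: loader xy 0.7055974020840575 -0.28942595699580853 ang-90-yaw -0.03176804267047828 [80.1 24.1]
```

>>> servo_tool:
  rows:
    - [0,0,-8,-28,-25,0,0.2]
    - [0,0,-8,-30,-26,0,0.2]
    - [0,0,-8,-30,-26,0,0.2]
    - [0,0,-8,-30,-26,0,0.2]
    - [0,0,-8,-30,-26,0,0.2]
    - [0,0,-8,-30,-26,0,0.2]
    - [0,0,-8,-30,-26,0,0.2]
    - [0,0,-8,-30,-26,0,0.2]
    - [0,0,0,0,0,0,0.2]
    - [0,0,0,0,0,0,0.2]

```text
clock: 57.35
eef_pos: [309.2, -285.2, 166.2]
eef_rot: [-3.14, 0.002, 0.311]
wrist_force: [0.3, 0.2, 0.5]
finger_gap: 75.3
finger_force: 0.0
```

```bash
python3 plates.py p5
```

```text
57.35 [ 309.2 -285.2  166.2] [-179.9    0.1   17.8]
10 [ 362.3 -261.8] 18.399771137083516 [80.1 24.2]
```

>>> servo_tool:
  rows:
    - [0,0,0.6,26,12,0,0.2]
    - [0,0,0,26,11,-30,0.2]
    - [0,0,0,0,0,-60,0.2]
    - [0,0,0,0,0,-60,0.2]
    - [0,0,0,0,0,-30,0.2]
    - [0,0,0,0,0,0,0.2]
    - [0,0,0,0,0,0,0.2]

```text
clock: 58.28
eef_pos: [361.6, -262.9, -12.4]
eef_rot: [-3.141, 0.002, 0.321]
wrist_force: [0.2, -0.3, -0.4]
finger_gap: 75.1
finger_force: 0.0
```

>>> servo_tool:
  rows:
    - [0,0,0,0.8,1,-12,0.2]
    - [0,0,0,0,0,-8,0.2]
    - [0,0,0,0,0,0,0.2]
    - [0,0,0,0,0,0,1]
    - [0,0,0,0,0,0,1]
    - [0,0,0,0,0,0,1]
    - [0,0,0,0,0,0,1]

```text
clock: 59.15
eef_pos: [361.4, -262.0, -33.5]
eef_rot: [-3.14, 0.002, 0.319]
wrist_force: [0.5, 0.5, 2.5]
finger_gap: 55.5
finger_force: 30.0
```

>>> servo_tool:
  rows:
    - [0,0,0,0,0,30,1]
    - [0,0,0,0,0,40,1]
    - [0,0,4,14,20,50,1]
    - [0,0,7,22,32,13,1]
    - [0,0,7,22,32,0,1]
    - [0,0,7,22,32,0,1]
    - [0,0,7,22,32,0,1]
    - [0,0,7,22,32,0,1]
    - [0,0,7,22,32,0,1]
    - [0,0,7,22,32,0,1]
    - [0,0,7,22,32,-10,1]
    - [0,0,3.4,5,5,-30,1]
    - [0,0,0,0,0,-20,1]
    - [0,0,0,0,0,0,1]
    - [0,0,0,0,0,0,1]

```text
clock: 61.02
eef_pos: [556.7, 19.0, 40.2]
eef_rot: [-3.141, 0.002, 1.426]
wrist_force: [-0.5, 0.4, -0.3]
finger_gap: 56.1
finger_force: 30.0
```

>>> servo_tool:
  rows:
    - [0,0,0,0,0,-8,1]
    - [0,0,0,0,0,-7,1]
    - [0,0,0,0,0,-4,1]
    - [0,0,0,0,0,0,1]
    - [0,0,0,0,0,0,1]

```text
clock: 61.65
eef_pos: [556.4, 19.1, 20.4]
eef_rot: [-3.14, 0.002, 1.426]
wrist_force: [-1.3, -0.4, 1.3]
finger_gap: 55.7
finger_force: 30.0
```

>>> servo_tool:
  rows:
    - [0,0,0,0,0,0,0.25]
    - [0,0,0,0,0,0,0.2]
    - [0,0,0,0,0,0,0.2]
    - [0,0,0,0,0,50,0.2]
    - [0,0,0,0,-20,60,0.2]
    - [0,0,0,-5,-40,50,0.4]
    - [0,0,0,-5,-40,0,0.6]
    - [0,0,0,0,0,0,0.6]
    - [0,0,0,0,0,0,0.6]

```text
clock: 62.78
eef_pos: [546.4, -79.0, 177.9]
eef_rot: [-3.139, 0.002, 1.426]
wrist_force: [0.3, 0.1, 0.2]
finger_gap: 39.3
finger_force: 0.0
```

```bash
python3 dock.py d5 66; cp pics/d5.png pics/d5v.png
```

```text
62.775 [546.4 -79.  177.9] [-179.9    0.1   81.7]
dock plate: loader xy 0.7088377420723204 -1.1135775532438528 ang-90-yaw -0.039875362893013744 [80.1 24.1]
```

View pics/d5v.png

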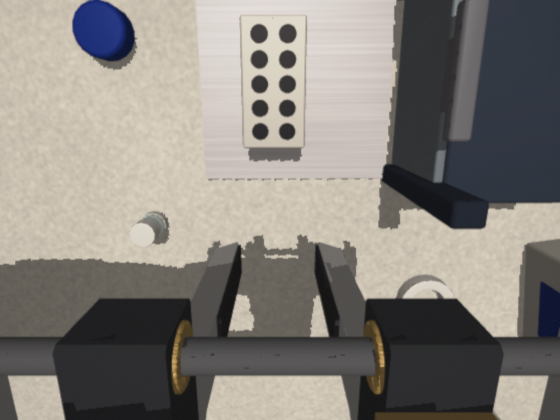

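The picture shows the pile square on the outline at (273,82), with the wells aligned, the edges flush, and the cap, vial and tape undisturbed. Now I'll pinch the gate handle.

>>> servo_tool:
  rows:
    - [0,0,0,35,20,0,0.6]
    - [0,0,0,35,20,0,0.6]
    - [0,0,0,35,20,0,0.6]
    - [0,0,0,34,20,0,0.6]
    - [0,0,0,0,0,-30,0.6]
    - [0,0,0,0,0,-30,0.6]
    - [0,0,0,0,0,-20,0.6]
    - [0,0,0,0,0,-10,0.6]
    - [0,0,0,0,0,0,0.6]
  grip_force: 60

```text
clock: 63.95
eef_pos: [685.5, 0.7, 88.2]
eef_rot: [-3.14, 0.002, 1.426]
wrist_force: [1.3, 0.1, -0.1]
finger_gap: 37.9
finger_force: 0.0
```

>>> servo_tool:
  rows:
    - [0,0,0,0,0,0,1]
    - [0,0,0,0,0,0,1]
    - [0,0,0,0,0,0,1]
    - [0,0,0,0,0,0,1]
    - [0,0,0,0,0,0,1]
  grip_force: 60

```text
clock: 64.58
eef_pos: [684.3, 0.6, 89.1]
eef_rot: [-3.137, 0.003, 1.426]
wrist_force: [-12.3, 1.4, 7.8]
finger_gap: 15.7
finger_force: 60.0
```

>>> servo_tool:
  rows:
    - [0,0,0,-1,0,5,1]
    - [0,0,0,0,0,10,1]
    - [0,0,0,0,0,10,1]
    - [0,0,0,0,0,10,1]
    - [0,0,0,0,0,10,1]
    - [0,0,0,0,0,10,1]
    - [0,0,0,0,0,10,1]
    - [0,0,0,0,0,10,1]
    - [0,0,0,0,0,9,1]
    - [0,0,0,0,0,0,1]

```text
clock: 65.82
eef_pos: [684.4, 0.6, 174.2]
eef_rot: [-3.141, 0.002, 1.426]
wrist_force: [-6.5, 2.4, -0.7]
finger_gap: 15.4
finger_force: 60.0
```

>>> servo_tool:
  rows:
    - [0,0,0,0,0,3,1]
    - [0,0,0,0,0,0,1]

```text
clock: 66.08
eef_pos: [684.3, 0.6, 175.9]
eef_rot: [-3.14, 0.002, 1.426]
wrist_force: [-4.4, 4.3, -5.0]
finger_gap: 15.5
finger_force: 60.0
```

>>> servo_tool:
  rows:
    - [0,0,0,0,0,2,1]
    - [0,0,0,0,0,1,1]

```text
clock: 66.32
eef_pos: [684.3, 0.6, 178.2]
eef_rot: [-3.139, 0.002, 1.426]
wrist_force: [-3.8, 4.3, -11.1]
finger_gap: 15.3
finger_force: 60.0
```

>>> servo_tool:
  rows:
    - [0,0,0,0,0,2,1]
    - [0,0,0,0,0,1,1]

```text
clock: 66.58
eef_pos: [684.2, 0.6, 179.3]
eef_rot: [-3.138, 0.002, 1.426]
wrist_force: [3.7, 4.3, -29.3]
finger_gap: 15.3
finger_force: 60.0
```

>>> servo_tool:
  rows:
    - [0,0,0,0,0,1,1]
    - [0,0,0,0,0,1,1]

```text
clock: 66.82
eef_pos: [684.0, 0.6, 179.3]
eef_rot: [-3.136, 0.003, 1.426]
wrist_force: [8.6, 4.2, -40.4]
finger_gap: 15.4
finger_force: 60.0
```

Force jumped to 40 N at 179.3, which is 90 mm above the closed position, so the gate is at its top stop. Releasing it and backing away.

>>> servo_tool:
  rows:
    - [0,0,0,0,0,0,0.6]
    - [0,0,0,0,0,0,0.6]
    - [0,0,0,0,0,0,0.6]
    - [0,0,0,0,0,40,0.6]
    - [0,0,0,0,0,50,0.6]
    - [0,0,0,-40,-20,20,0.6]
    - [0,0,0,-50,-40,0,0.6]
    - [0,0,0,-50,-40,0,0.6]
    - [0,0,0,0,-40,0,0.6]
    - [0,0,0,0,-40,0,0.6]
    - [0,0,0,0,-40,0,0.6]
    - [0,0,0,0,0,0,0.6]

```text
clock: 68.32
eef_pos: [546.5, -219.9, 293.7]
eef_rot: [-3.141, 0.003, 1.423]
wrist_force: [-0.4, 1.0, -0.1]
finger_gap: 37.5
finger_force: 0.0
```

```bash
python3 - <<'E'
from lugs import *
s=manip.read_state(); print(s["clock"],s["eef_pos"])
a,c=snap("scene","s9"); snap("top","t9")
for z in (224,229,234): print(z,proj(c,[W(122,45,z),W(138,45,z),W(122,-45,z),W(138,-45,z)]).ravel())
cv2.imwrite("pics/s9c.png",cv2.resize(a[60:340,180:460],(600,600),interpolation=cv2.INTER_CUBIC))
E
```

```text
68.325 [ 546.5 -219.9  293.7]
224 [354.6 229.4 359.5 234.7 320.7 250.8 325.4 256.5]
229 [354.9 228.2 359.8 233.6 320.9 249.6 325.6 255.4]
234 [355.2 226.9 360.1 232.4 321.  248.5 325.8 254.2]
```

View pics/s9c.png

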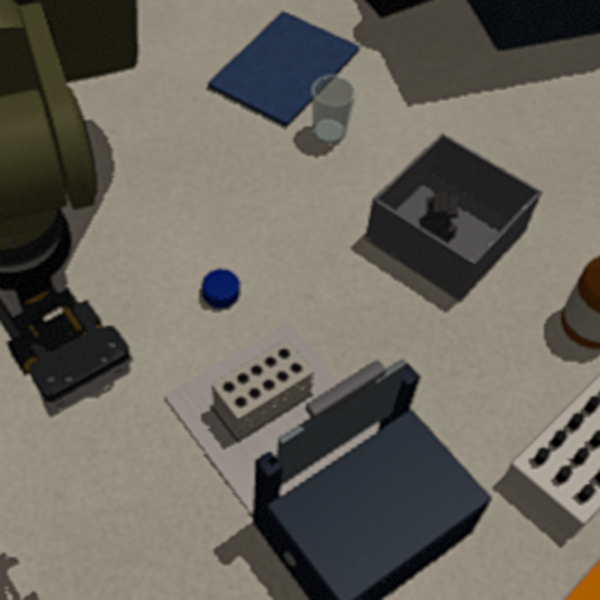

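The scene view shows the square pile on the outline, the lugs in the bin, and the bar corner at (323,248), which matches the fully raised height. Handing in.

```bash
python3 -c "
from cell import manip
print(manip.sign_off())"
```

```text
the job is handed in; nothing more can be done
None
```

I pushed the gate fully down, put all 4 lugs in the bin, stacked all 5 plates on the outline to within about 1 mm, then raised the gate to its top stop; I handed the job in at 68 s but got no verdict back.

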